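# Rehang the lift-off door of the colour cupboard

### The job

The door of the colour cupboard has been washed and is leaning in the draining stand. Hang it back: set both knuckles together onto the two upright pintle pins, lower the door gently until both sit fully down without dropping or forcing it, let go, and swing it gently shut until it rests against its buffers. Leave the pots, jars and tools around it where they are.

Things in the scene. Friction and masses are not known exactly. Their poses are not given: they have to be found in the camera images.
- door: Loose wooden frame-and-panel door leaf, 0.3 to 0.6 kg. Origin on its knuckle axis, level with its lower edge; z up the knuckle axis to the top edge. The leaf lies at y = 12 to 182 mm, z = 0 to 200, x = -8 to 8 (16 mm thick). Outer face -x, inner face +x. It starts leaning in the stand 0.56 rad from upright, top towards the robot, outer face down on the stand's rods, knuckles to the right (world -y).
- knuckle_lower (a point): Centre of the lower rim of the door's lower knuckle (door z = 35 mm); axes as the door's. A knuckle is a short steel tube on the door's z axis, 19.5 mm outside and 11.5 mm inside diameter, 16 mm long, open above and below.
- knuckle_upper (a point): Centre of the lower rim of the door's upper knuckle (door z = 145 mm), the same tube; axes as the door's. A steel strap from each knuckle lies on the outer face, 2 mm proud, within 65 mm of the knuckle axis.
- door_top (a point): Middle of the door's top edge (door y = 97, z = 200 mm, mid-thickness); axes as the door's. The top rail is 45 mm deep and the full 16 mm thick with flat faces; in the stand both faces are free there, the upper 60 mm standing above the stand's rods.
- door_free_edge (a point): On the door's free vertical edge, at its inner face, at half height (door x = 8, y = 182, z = 100 mm); axes as the door's. A round wooden knob, 22 mm across, stands 22 mm proud of the outer face near it (door y = 162, z = 100 mm).
- cupboard: Open-fronted wooden cupboard fixed to the bench, 222 mm wide (y), 180 deep (x), 226 high. Origin: centre of its underside; z up. Its front looks to its own -x, turned roughly to the robot's left (world +y). A door hung and shut has its axes parallel to the cupboard's; opening, it swings counterclockwise seen from above, and at 90 degrees stands straight out from the front.
- pin_lower (a point): Centre of the lower pintle's shoulder, on which the lower knuckle rests, 57 mm above the bench; axes as the cupboard's. The upright steel pin rises 26 mm above it, 9 mm in diameter, its last 8 mm tapering to 3 mm. The pintles stand 11 mm before the cupboard's front, at its upright nearest the robot (cupboard x = -101, y = -95 mm).
- pin_upper (a point): The same for the upper pintle: 167 mm above the bench, 110 mm straight above the lower one, with a pin of the same size; axes as the cupboard's. A hung door's lower edge is 22 mm above the bench, its top edge 222 mm; it stays at any angle (no spring, slight friction) and has 1 mm of play, so its free edge sags a few mm.
- closing_edge (a point): Where door_free_edge lies when the hung door is fully shut (cupboard x = -93, y = 87 mm, 122 mm above the bench); axes as the cupboard's. The shut door rests on two rubber buffers 3 mm thick on the cupboard's face beside this edge.
- stand: Wooden draining stand (easel) fixed to the bench, 190 x 150 mm, 155 mm high. Origin: centre of its underside; y runs along the leaning door. A ledge with a 12 mm lip carries the door's lower edge about 45 mm above the bench at x = 70 mm; two back rods, 64 mm apart, slope up from it towards -x (the robot's side) for 135 mm.
- slip_bowl: blue glazed bowl, 120 mm across the rim and 55 mm high, towards the far edge of the bench; the origin is the centre of its underside; a bystander, to be left alone
- jar_a: closed glass jar with a white cap, 60 mm across, 85 mm high, beside the stand on its left or beyond it; the origin is the centre of its underside; a bystander, to be left alone
- jar_b: closed white jar with a black cap, 60 mm across, 85 mm high, beyond the stand or on its left; the origin is the centre of its underside; a bystander, to be left alone
- water_mug: white mug, 80 mm across, 90 mm high, handle to its +y, near side of the bench on the right; the origin is the centre of its underside; a bystander, to be left alone
- raw_pot: small squat terracotta pot, 92 mm across, 72 mm high, standing on top of the cupboard well back from its front; the origin is the centre of its underside; a bystander, to be left alone
- bat: round white plaster throwing bat, 120 mm across, 14 mm thick, lying flat on the far side between stand and cupboard; the origin is the centre of its underside; a bystander, to be left alone
- scraper: metal scraper with a wooden handle, about 180 mm long lying flat in front of the robot; the origin is the centre of its underside; a bystander, to be left alone
Things that resemble listed ones, but are neither listed nor needed, are in the scene too. What is shaped like the door but yellow is not meant.

How it is judged:
By the outcome, as a careful person would: the job done as asked, in the order asked, and still so for the second after the job is handed in, with the robot touching nothing.
It also fails if it takes over 58 s, if anything falls off the work surface, if the arm or the gripper's body presses on something with over 40 N, if the wrist force passes 120 N, or if a joint passes its speed limit or range.

### The arm

A 6-joint arm with a two-finger parallel gripper is mounted at the origin on the work surface. World frame = base frame: x ahead of the robot, y to its left, z up, the work surface at z = 0. Lengths are in m, angles in rad, forces in N, time in s.
With the tool pointing down it reaches from about 0.25 to 0.85 m from the base axis. Payload 12.5 kg.
Tool frame: the origin (TCP) lies midway between the tips of the shut fingers; the grasp point (between the pads) lies 19 mm behind it; z points along the fingers, y is the line along which they close (so a half turn about z gives the same grasp; the last joint's range is limited). The gripper opens to 93 mm and grips with 3 to 60 N. Pads are 15 mm wide; open, the fingers measure 128 mm over their backs; the gripper's body (75 mm by 188 mm) begins 65 mm behind the grasp point.
Start: joints at [1.082, 0.351, 1.652, -0, 1.139, -0.085], TCP at [0.216, 0.506, 0.182] pointing down, gripper open.
Joint ranges: [-2.75, 2.75], [-0.79, 2.1], [0.01, 2.65], [-1.57, 4.71], [0.07, 3.14], [-2.87, 2.87]. Speed limits (rad/s): [2.22, 2.22, 2.79, 3.14, 3.14, 3.14].

### API

Orientations are given as a unit quaternion [x, y, z, w].
In Python, from station import * gives the robot as it stands.
- The arm moves only by the tool step_arm, never from a script. Its argument "motion" is a list of rows, each a list of 3 entries, a list of its own where there are three numbers: the closure, from -1 (fully open) to 1 (shut), then the shift along the tool's x, y, z in mm, then the turn, a rotation vector about the tool's x, y, z in degrees. In form: [[fingers, [tx, ty, tz], [ax, ay, az]], ...]. A call has 1 to 10 rows; each row shifts and turns the commanded pose from where the row before left it, along the tool's axes as they then stand; what a row does not reach is not made up. A row lasts 1/12 s, in which the tool goes at most 41.7 mm and 7.16 degrees, less where a joint would pass 70% of its speed; a pose out of reach is approached as far as the arm can. A call is refused whole if a number of a shift passes 41.7 or a number of a turn 7.16, either way. A call with a gripper value outside its range is refused whole. The fingers move at their own pace and stop on an object; the grip force is fixed at half the most. Time passes only in rows, so rows that do not move let the fingers close. It gives the time, the measured TCP pose, the force, the opening and the grip force at its end, in the units of the state.
- sense(): the state, without advancing time (a new reading comes with each control period).
- read_camera(name): name is "scene" or "top" or "wrist"; returns a dict with "img" (420x560x3 uint8, red, green, blue), "range_z" (420x560 float32, m along the optical axis (not along the pixel's ray), 0 where there is no reading), "fx", "fy", "cx", "cy" (pixels), "T" (4x4, takes a point from camera to world coordinates); the wrist camera has in their place "T_tool_cam" (4x4, takes a point from camera to tool coordinates, whose origin is the TCP and whose axes are the flange's). Camera axes: x right, y down, z forward; pixel columns grow to the right and rows downward; lengths in m; the calibration is good to about 2 mm. A picture is of the moment at which its call begins: read the wrist's pose just before it.
- finish_job(): hands the job in; it is judged then, once.
The state is a dict: "time_s": time; "joint_pos": joint angles; "dq": joint speeds; "joint_torque": joint torques, N m; "tcp_pos": TCP position; "orientation": TCP orientation; "force": force on the tool from outside, world axes, zero at the start; "moment": the same for the moment, N m; "gripper_width": opening from 0.0 (shut) to 1.0 (fully open); "grasp_force": force on a finger pad.
Only numpy, scipy, OpenCV 4.12 (cv2) and the standard library are available. Lean on these libraries where they do the work, as an engineer would, in place of code of your own. Each camera call takes 0.05 s, during which the arm holds its last target. There are 200 camera calls.

## Working session

There is one attempt and no reset: what is moved stays moved. The work goes in short steps, Python scripts to look and compute and a tool call to move; the robot and the scene stay as the last step left them, time stands still between calls to the robot, and variables do not carry over. Pictures are saved under pics/ and viewed, at most 10 in all, crops included, and the job is handed in when it is done.

Besides the shell and the picture viewer there is one more tool, called after "Call:" by a JSON object that holds its "fn" and its "kwargs", one argument or row to a line. step_arm: Moves the arm, as the interface text tells. Its arguments: {"type":"object","properties":{"motion":{"type":"array","items":{"type":"array"}}},"required":["motion"]}

```bash
mkdir -p pics; ls
python3 - <<'E'
from station import *
import cv2,numpy as np
s=sense();print(s)
for n in("scene","top"):
    c=read_camera(n);cv2.imwrite(f"pics/{n}0.png",c["img"][:,:,::-1]);np.savez(f"{n}0.npz",**c)
    print(n,c["T"].round(3).tolist(),c["fx"],c["cx"],c["cy"])
E
```

```text
pics
{'time_s': 0.0, 'joint_pos': array([ 1.08237856e+00,  3.51251287e-01,  1.65247447e+00, -1.30990095e-05,
        1.13907635e+00, -8.45611528e-02]), 'dq': array([-0.00038827, -0.00058338,  0.00069158, -0.00126056,  0.0010641 ,
        0.00057543]), 'joint_torque': array([-1.55120564e-03, -4.97322893e+01, -2.85257900e+01,  6.97805942e-02,
        2.56748870e-02, -8.01737497e-05]), 'tcp_pos': array([0.21589968, 0.5054079 , 0.18107406]), 'orientation': array([ 2.00556105e-01,  9.79682032e-01, -5.81761177e-04, -1.65183533e-04]), 'force': array([ 0.24882825,  0.39086253, -0.40589048]), 'moment': array([ 0.00974342, -0.00289459,  0.00011514]), 'grasp_force': 0.0, 'gripper_width': 0.9982694543729572}
scene [[-0.695, 0.463, -0.55, 1.205], [0.719, 0.463, -0.519, 0.721], [0.015, -0.756, -0.654, 0.979], [0.0, 0.0, 0.0, 1.0]] 450.4936549426677 280.1366852829926 205.52827807161017
top [[-0.018, -0.988, 0.155, 0.356], [-0.999, 0.012, -0.038, 0.091], [0.035, -0.156, -0.987, 1.075], [0.0, 0.0, 0.0, 1.0]] 387.7941637564941 276.79248854363 210.46209141775742
```

View pics/scene0.png

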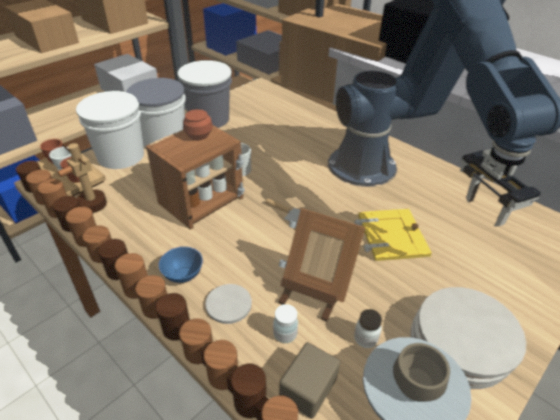

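View pics/top0.png

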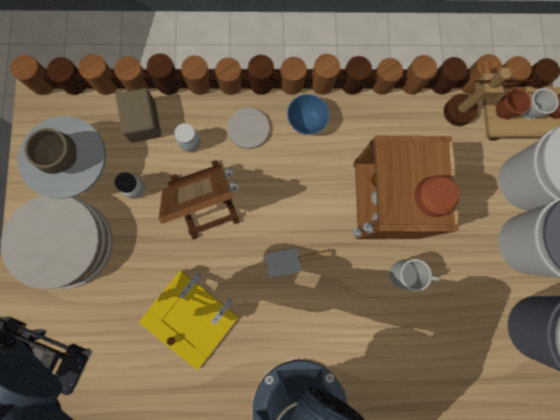

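Candidates for the door: the brown leaf leaning in the stand (top image 195,195; scene 322,255) and the yellow look-alike lying flat (top 188,318; scene 395,235). The brown one matches. The cupboard is at top (415,185), with its pintles near (358–375,200–232). I'll check both in one crop.

Run:
```python
import cv2,numpy as np
a=cv2.imread("pics/top0.png");b=cv2.imread("pics/scene0.png")
f=lambda i,x,y,w,h,s:cv2.resize(i[y:y+h,x:x+w],None,fx=s,fy=s,interpolation=cv2.INTER_CUBIC)
o=np.zeros((600,800,3),np.uint8)
for im,(r,c) in((f(a,145,145,130,100,3),(0,0)),(f(a,340,125,130,120,3),(0,400)),(f(b,270,195,110,75*1+45,2.4),(310,0)),(f(b,140,95,120,130,2.2),(310,400))):
    o[r:r+im.shape[0],c:c+im.shape[1]]=im[:600-r,:800-c]
cv2.imwrite("pics/crop1.png",o)
```

```text
(no output)
```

View pics/crop1.png

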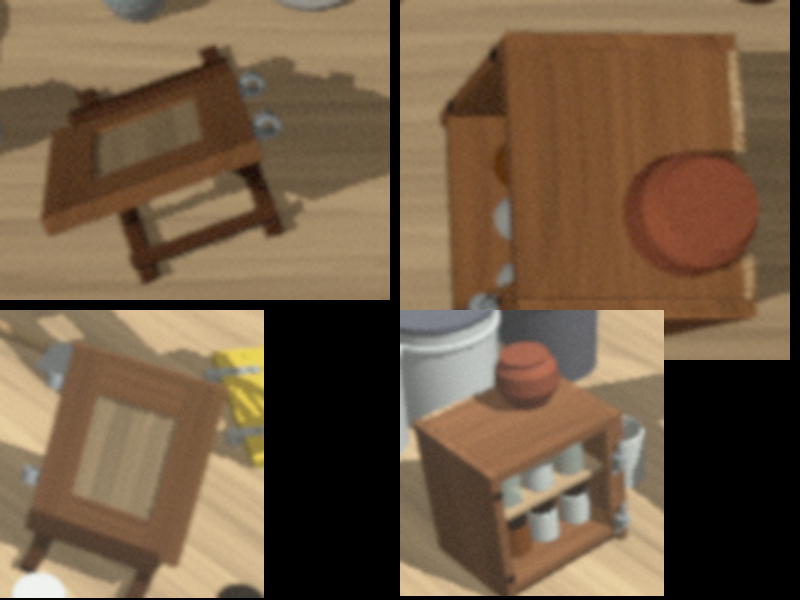

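```bash
cat > h.py <<'E'
import numpy as np,cv2
from scipy.optimize import least_squares
from scipy.spatial.transform import Rotation as R
def cloud(c):
    z=c["range_z"];v,u=np.mgrid[:z.shape[0],:z.shape[1]]
    P=np.stack([(u-c["cx"])/c["fx"]*z,(v-c["cy"])/c["fy"]*z,z],-1)@c["T"][:3,:3].T+c["T"][:3,3]
    P[z<=0]=np.nan;return P
def proj(c,p):
    q=(np.asarray(p)-c["T"][:3,3])@c["T"][:3,:3];return np.stack([q[...,0]/q[...,2]*c["fx"]+c["cx"],q[...,1]/q[...,2]*c["fy"]+c["cy"]],-1)
def plane(P,tol=.004):
    best=None;r=np.random.default_rng(0)
    for _ in range(300):
        a,b,d=P[r.choice(len(P),3,False)];n=np.cross(b-a,d-a);n/=np.linalg.norm(n)+1e-12
        m=abs((P-a)@n)<tol
        if best is None or m.sum()>best.sum():best=m
    for _ in range(3):
        c0=P[best].mean(0);n=np.linalg.svd(P[best]-c0,full_matrices=False)[2][2];best=abs((P-c0)@n)<tol
    return c0,n*np.sign(n[2]),best
def rect(P,c0,n,ax):
    # in-plane axes: e1 near ax
    e1=ax-n*(ax@n);e1/=np.linalg.norm(e1);e2=np.cross(n,e1)
    q=np.stack([(P-c0)@e1,(P-c0)@e2],-1).astype(np.float32)
    (cx,cy),(w,h),a=cv2.minAreaRect(q*1000);return (cx/1e3,cy/1e3),(w,h),a,e1,e2,q
E
python3 - <<'E'
from h import *
for n in("top","scene"):
    c=dict(np.load(n+"0.npz"));P=cloud(c)
    def box(pts):  # quadrilateral crop polygon -> points
        m=np.zeros(P.shape[:2],np.uint8);cv2.fillPoly(m,[np.array(pts)],1);Q=P[m>0];return Q[~np.isnan(Q[:,0])]
    D=box([(152,155),(225,155),(240,200),(240,240),(152,240)] if n=="top" else [(300,205),(370,220),(345,310),(275,290)])
    D=D[D[:,2]>.05]
    c0,nn,m=plane(D)
    r=rect(D[m],c0,nn,np.array([0,1.,0]));print(n,"door plane",c0.round(4),nn.round(3),"tilt",np.arccos(nn[2]).round(3),m.sum(),"rect",r[1],r[2],"ctr",(c0+r[0][0]*r[3]+r[0][1]*r[4]).round(4),"rms",abs((D[m]-c0)@nn).mean())
    T=box([(365,130),(460,130),(460,240),(365,240)] if n=="top" else [(140,160),(200,115),(250,150),(190,190)])
    T=T[(T[:,2]>.215)&(T[:,2]<.24)]
    c0,nn,m=plane(T)
    r=rect(T[m],c0,nn,np.array([0,-1.,0]));print(n,"cup top",c0.round(4),nn.round(3),m.sum(),"rect",r[1],r[2],"ctr",(c0+r[0][0]*r[3]+r[0][1]*r[4]).round(4),r[3])
    B=P[260:300,240:290] if n=="top" else P[280:300,200:215]
    print("bench z",np.nanmedian(B[...,2]))
E
```

```text
top door plane [0.5503 0.2569 0.1445] [0.785 0.289 0.548] tilt 0.991 2015 rect (189.10047912597656, 200.0998077392578) 10.39072322845459 ctr [0.5583 0.2516 0.1358] rms 0.0016661732877458226
top cup top [ 0.556  -0.2483  0.2256] [0.    0.001 1.   ] 5963 rect (220.60824584960938, 181.59600830078125) 89.37577819824219 ctr [ 0.5516 -0.2596  0.2256] [ 8.23933650e-09 -9.99999749e-01  7.08848546e-04]
bench z -0.00020376501936136826
scene door plane [0.5519 0.2605 0.1392] [0.788 0.286 0.546] tilt 0.994 4108 rect (180.99180603027344, 200.0346221923828) 10.843620300292969 ctr [0.5581 0.2543 0.1336] rms 0.0017276497850554323
scene cup top [ 0.5662 -0.2394  0.2263] [-0.001  0.002  1.   ] 1962 rect (226.23182678222656, 184.5251007080078) 88.77118682861328 ctr [ 0.5515 -0.2589  0.2263] [-1.88113095e-06 -9.99998518e-01  1.72168898e-03]
bench z 0.001157021775445799
```

```bash
cat >> h.py <<'E'
def edges(q0,q1,w):
    # robust extents of q0, sliced in q1 bins
    b=np.linspace(*np.percentile(q1,[8,92]),14);lo=[];hi=[]
    for i in range(13):
        s=q0[(q1>b[i])&(q1<=b[i+1])]
        if len(s)>5:lo.append(((b[i]+b[i+1])/2,np.percentile(s,.5)));hi.append(((b[i]+b[i+1])/2,np.percentile(s,99.5)))
    out=[]
    for e in(lo,hi):
        e=np.array(e);k=abs(e[:,1]-np.median(e[:,1]))<.012;p=np.polyfit(e[k,0],e[k,1],1);out+= [np.median(e[k,1]),np.degrees(np.arctan(p[0]))]
    return np.round(out,4)
E
python3 - <<'E'
from h import *
for n in("top","scene"):
    c=dict(np.load(n+"0.npz"));P=cloud(c)
    A=P.reshape(-1,3);A=A[~np.isnan(A[:,0])]
    nn=np.array([.786,.2875,.547]);nn/=np.linalg.norm(nn)
    y=np.cross([0,0,1],nn);y/=np.linalg.norm(y);z=np.cross(nn,y);o=np.array([.555,.255,.136])
    q=(A-o)@np.stack([nn,y,z],1)
    k=(abs(q[:,1])<.13)&(abs(q[:,2])<.13)&(abs(q[:,0])<.006)
    off=np.median(q[k,0]);s=q[k];print(n,"off",off,k.sum())
    print(" y edges",edges(s[:,1],s[:,2],1)," z edges",edges(s[:,2],s[:,1],1))
    print(" axes y",y.round(4),"z",z.round(4))
    # slope of x over y,z
    kk=k&(abs(q[:,1])<.08)&(abs(q[:,2])<.09);kk&=~((abs(q[:,1])<.05)&(abs(q[:,2])<.06))
    M=np.c_[q[kk][:,1:],np.ones(kk.sum())];print(" slopes",np.linalg.lstsq(M,q[kk,0],rcond=None)[0])
    k=(A[:,2]>.218)&(A[:,2]<.233)&(abs(A[:,0]-.5515)<.13)&(abs(A[:,1]+.26)<.12);T=A[k]-[.5515,-.2595,0]
    print(" cup x",edges(T[:,0],T[:,1],1),"y",edges(T[:,1],T[:,0],1))
    # pin points
    k=(abs(A[:,0]-.4565)<.03)&(A[:,1]>-.175)&(A[:,1]<-.13)&(A[:,2]>.03)
    for lo,hi in((.04,.057),(.057,.085),(.14,.168),(.168,.195)):
        s=A[k&(A[:,2]>lo)&(A[:,2]<hi)];print("  pin",lo,len(s),s.mean(0).round(4) if len(s) else'',s.min(0).round(4) if len(s) else'',s.max(0).round(4) if len(s) else'')
    print(proj(c,[[.4565,-.1585,.083],[.4565,-.1585,.193]]).round(1))
E
```

```text
top off 0.002241014355476013 2157
 y edges [-0.0789 -0.6753  0.0879  0.3189]  z edges [-0.0971 -1.2498  0.0967 -0.4591]
 axes y [-0.3435  0.9391  0.    ] z [-0.5138 -0.1879  0.8371]
 slopes [-0.00157682  0.00127859  0.00257852]
 cup x [-0.1097  0.8308  0.1092  0.1414] y [-0.0893 -0.4864  0.0904 -0.7258]
  pin 0.04 34 [ 0.455  -0.1601  0.0525] [ 0.4424 -0.1688  0.0402] [ 0.4698 -0.1484  0.0569]
  pin 0.057 57 [ 0.4566 -0.1631  0.0685] [ 0.4417 -0.1749  0.0573] [ 0.4717 -0.1491  0.0835]
  pin 0.14 61 [ 0.4543 -0.1612  0.1604] [ 0.4415 -0.1745  0.1404] [ 0.4711 -0.1483  0.1679]
  pin 0.168 72 [ 0.4555 -0.1646  0.1809] [ 0.4415 -0.1747  0.1681] [ 0.4708 -0.1527  0.1945]
[[358.7 230.7]
 [370.3 225.7]]
scene off 0.0008993288929274579 4830
 y edges [-0.0802  2.4185  0.0878  0.2741]  z edges [-0.0934 -3.9464  0.0952 -0.1938]
 axes y [-0.3435  0.9391  0.    ] z [-0.5138 -0.1879  0.8371]
 slopes [-0.00068497 -0.00072697  0.00180785]
 cup x [-0.1088  0.9132  0.111   0.4492] y [-0.0913 -0.7092  0.0902 -1.0105]
  pin 0.04 31 [ 0.4622 -0.1619  0.05  ] [ 0.4493 -0.1741  0.0411] [ 0.4716 -0.1488  0.0568]
  pin 0.057 69 [ 0.4602 -0.1661  0.0702] [ 0.442  -0.1743  0.0572] [ 0.4729 -0.1498  0.0849]
  pin 0.14 58 [ 0.4631 -0.1645  0.1563] [ 0.4487 -0.1747  0.1405] [ 0.4731 -0.148   0.1676]
  pin 0.168 75 [ 0.46   -0.1655  0.1823] [ 0.4413 -0.1749  0.1685] [ 0.4735 -0.1525  0.1946]
[[241.5 181.9]
 [240.1 153.6]]
```

```bash
cat >> h.py <<'E'
def plan(p0,q0,p1,Rm1,n,g):
    """n equal rows from pose to pose; rounded increments, error carried"""
    r0=R.from_quat(q0);r1=R.from_matrix(Rm1);w=(r0.inv()*r1).as_rotvec();p=np.array(p0,float);r=r0;rows=[]
    for i in range(n):
        pt=p0+(p1-p0)*(i+1)/n;rt=r0*R.from_rotvec(w*(i+1)/n)
        d=np.round(r.inv().apply(pt-p)*1e3,1)+0.;a=np.round(np.degrees((r.inv()*rt).as_rotvec()),2)+0.
        rows.append([g,d.tolist(),a.tolist()]);p=p+r.apply(d/1e3);r=r*R.from_rotvec(np.radians(a))
    return str(rows).replace(" ",""),p,r.as_quat()
E
cat > g.py <<'E'
from h import *
nn=np.array([.786,.2875,.547]);nn/=np.linalg.norm(nn)
yy=np.cross([0,0,1],nn);yy/=np.linalg.norm(yy);zz=np.cross(nn,yy)
top=np.array([.555,.255,.136])-.0065*nn+.004*yy+.0975*zz
G=np.stack([np.cross(nn,-zz),nn,-zz],1)
E
python3 - <<'E'
from station import *
from g import *
s=sense();print(top,G)
p0=s["tcp_pos"];q=s["orientation"]
up=p0+[0,0,.08]
r,p,q=plan(p0,q,up,R.from_quat(q).as_matrix(),2,-1);print(r)
r,p,q=plan(p,q,top-.038*zz+.08*zz,G,13,-1);print(r)
E
```

```text
[0.49842056 0.23856378 0.21405842] [[-0.34351727  0.78613316  0.51380009]
 [ 0.93914636  0.28754871  0.18793578]
 [ 0.          0.54709267 -0.83707205]]
[[-1,[0.0,0.0,-40.0],[0.0,0.0,0.0]],[-1,[0.0,-0.1,-40.0],[0.0,0.0,0.0]]]
[[-1,[-26.8,-11.5,0.9],[-2.41,-1.04,3.5]],[-1,[-27.4,-10.0,1.0],[-2.41,-1.04,3.49]],[-1,[-27.9,-8.3,1.1],[-2.41,-1.04,3.5]],[-1,[-28.4,-6.6,1.3],[-2.41,-1.04,3.49]],[-1,[-28.7,-4.9,1.5],[-2.42,-1.04,3.5]],[-1,[-28.9,-3.3,1.9],[-2.41,-1.04,3.49]],[-1,[-29.0,-1.6,2.4],[-2.41,-1.03,3.5]],[-1,[-29.0,0.1,2.8],[-2.41,-1.04,3.49]],[-1,[-29.0,1.7,3.4],[-2.41,-1.04,3.5]],[-1,[-28.6,3.4,4.0],[-2.41,-1.04,3.49]],[-1,[-28.4,4.8,4.7],[-2.41,-1.04,3.5]],[-1,[-27.9,6.4,5.5],[-2.41,-1.04,3.49]],[-1,[-27.4,7.9,6.2],[-2.41,-1.04,3.5]]]
```

Call:
{"fn": "step_arm", "kwargs": {
  "motion": [
    [-1,[0,0,-40],[0,0,0]],
    [-1,[0,0,-40],[0,0,0]],
    [-1,[-27,-11.5,1],[-2.4,-1,3.5]],
    [-1,[-27,-10,1],[-2.4,-1,3.5]],
    [-1,[-28,-8,1],[-2.4,-1,3.5]],
    [-1,[-28,-6.5,1],[-2.4,-1,3.5]],
    [-1,[-28.5,-5,1.5],[-2.4,-1,3.5]],
    [-1,[-29,-3,2],[-2.4,-1,3.5]],
    [-1,[-29,-1.5,2.5],[-2.4,-1,3.5]],
    [-1,[-29,0,3],[-2.4,-1,3.5]]
  ]
}}

```text
time_s: 0.93
tcp_pos: [0.3771, 0.3363, 0.2536]
orientation: [0.428, 0.886, 0.149, 0.101]
force: [0.9, 0.6, -0.1]
gripper_width: 0.999
grasp_force: 0.0
```

Run:
```python
from station import *
from g import *
s=sense();p0=s["tcp_pos"];q=s["orientation"]
r,p,q=plan(p0,q,top+.042*zz,G,6,-1);print(p0,r)
```

```text
[0.3771065  0.33630684 0.25357467] [[-1,[-24.0,1.5,2.7],[-2.02,-0.9,2.87]],[-1,[-23.9,2.6,3.1],[-2.01,-0.9,2.86]],[-1,[-23.7,3.6,3.6],[-2.02,-0.9,2.87]],[-1,[-23.4,4.7,4.1],[-2.02,-0.9,2.87]],[-1,[-23.1,5.7,4.6],[-2.01,-0.9,2.87]],[-1,[-22.7,6.7,5.3],[-2.02,-0.9,2.86]]]
```

Call:
{"fn": "step_arm", "kwargs": {
  "motion": [
    [-1,[-29,1.5,3.5],[-2.4,-1,3.5]],
    [-1,[-28.5,3.5,4],[-2.4,-1,3.5]],
    [-1,[-28.5,5,4.5],[-2.4,-1,3.5]],
    [-1,[-28,6.5,5.5],[-2.4,-1,3.5]],
    [-1,[-27.5,8,6],[-2.4,-1,3.5]],
    [-1,[0,0,0],[0,0,0]],
    [-1,[0,0,0],[0,0,0]],
    [-1,[0,0,0],[0,0,0]]
  ]
}}

```text
time_s: 1.6
tcp_pos: [0.4768, 0.2321, 0.2485]
orientation: [0.55, 0.786, 0.234, 0.159]
force: [0.5, -0.3, 0.4]
gripper_width: 0.994
grasp_force: 0.0
```

Run:
```python
from station import *
from g import *
s=sense();p0=s["tcp_pos"];q=s["orientation"]
print(s["joint_pos"].round(3));r,p,q=plan(p0,q,top+.042*zz,G,1,-1);print(p0,r)
c=read_camera("wrist");cv2.imwrite("pics/w1.png",c["img"][:,:,::-1])
Rm=R.from_quat(s["orientation"]).as_matrix();T=np.eye(4);T[:3,:3]=Rm;T[:3,3]=s["tcp_pos"]
c["T"]=T@c["T_tool_cam"];A=cloud(c).reshape(-1,3);A=A[~np.isnan(A[:,0])]
o=np.array([.555,.255,.136]);q=(A-o)@np.stack([nn,yy,zz],1)
k=(abs(q[:,1])<.11)&(abs(q[:,2])<.13)&(abs(q[:,0])<.012);t=q[k];print(k.sum(),np.median(t[:,0]),edges(t[:,1],t[:,2],1),edges(t[:,2],t[:,1],1))
kk=k&(abs(q[:,0]-np.median(t[:,0]))<.005)&(abs(q[:,1])<.08)&(q[:,2]>.06);M=np.c_[q[kk][:,1:],np.ones(kk.sum())];print(" slopes",np.linalg.lstsq(M,q[kk,0],rcond=None)[0])
```

```text
[ 3.660e-01 -3.100e-02  2.068e+00 -2.000e-03  5.320e-01  1.600e-02]
[0.47678877 0.23206228 0.24850615] [[-1,[-1.3,0.0,-0.8],[-0.33,-0.42,-0.13]]]
3593 -0.0038360026605894102 [ -0.0504 -41.1757   0.0884  23.7856] [-0.0938 -0.5684  0.0972 -0.0886]
 slopes [ 0.0009873   0.14593555 -0.01782982]
```

View pics/w1.png

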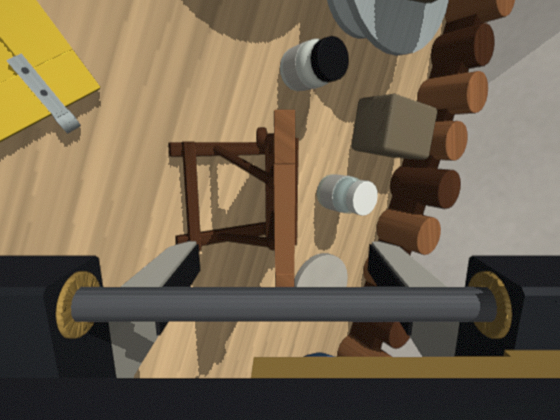

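The wrist view shows the door's top edge upright in the picture at cols 275–296. It lies midway between the fingers (cols ~200 and ~370) and is aligned with them, so I'll go in.

Call:
{"fn": "step_arm", "kwargs": {
  "motion": [
    [-1,[-1.3,0,26],[-0.3,-0.4,-0.1]],
    [-1,[0,0,26],[0,0,0]],
    [-1,[0,0,27],[0,0,0]],
    [-1,[0,0,0],[0,0,0]],
    [1,[0,0,0],[0,0,0]],
    [1,[0,0,0],[0,0,0]],
    [1,[0,0,0],[0,0,0]],
    [1,[0,0,0],[0,0,0]],
    [1,[0,0,0],[0,0,0]],
    [1,[0,0,0],[0,0,0]]
  ]
}}

```text
time_s: 2.48
tcp_pos: [0.518, 0.2456, 0.1831]
orientation: [0.549, 0.785, 0.235, 0.164]
force: [0.5, -0.3, -0.1]
gripper_width: 0.619
grasp_force: 0.0
```

Call:
{"fn": "step_arm", "kwargs": {
  "motion": [
    [1,[0,0,0],[0,0,0]],
    [1,[0,0,0],[0,0,0]],
    [1,[0,0,0],[0,0,0]],
    [1,[0,0,0],[0,0,0]],
    [1,[0,0,0],[0,0,0]],
    [1,[0,0,0],[0,0,0]],
    [1,[0,0,0],[0,0,0]],
    [1,[0,0,0],[0,0,0]]
  ]
}}

```text
time_s: 3.15
tcp_pos: [0.518, 0.2456, 0.1823]
orientation: [0.55, 0.785, 0.234, 0.163]
force: [0.4, 0.2, 0.0]
gripper_width: 0.046
grasp_force: 0.0
```

Run:
```python
from station import *
from g import *
s=sense();print(s["gripper_width"],s["grasp_force"])
c=read_camera("wrist");a=c["img"][:,:,::-1]
b=read_camera("scene");np.savez("scene1.npz",**b);k=cv2.resize(b["img"][100:310,240:440,::-1],None,fx=1.9,fy=1.9)
o=np.zeros((420,800,3),np.uint8);o[:,:400]=cv2.resize(a[:,80:480],(400,420));o[:399,400:780]=k
cv2.imwrite("pics/w2.png",o)
```

```text
0.046081091604970516 0.0
```

View pics/w2.png

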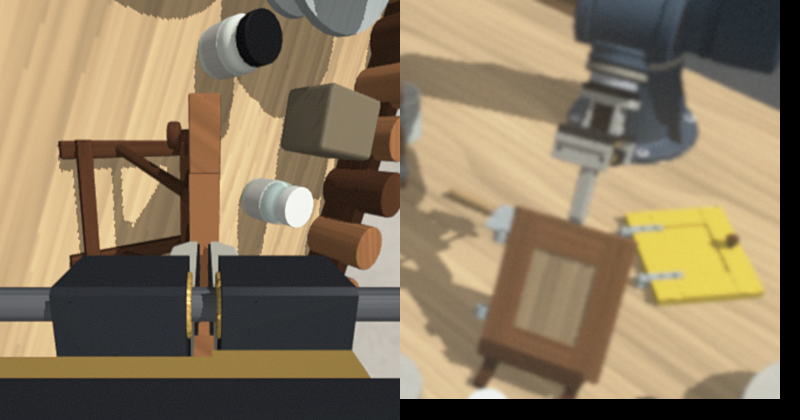

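The wrist crop shows the door between the almost-closed fingers (cols ~190–220, rows 93–355), but no grip force yet. I'll let the fingers finish closing.

Call:
{"fn": "step_arm", "kwargs": {
  "motion": [
    [1,[0,0,0],[0,0,0]],
    [1,[0,0,0],[0,0,0]],
    [1,[0,0,0],[0,0,0]]
  ]
}}

```text
time_s: 3.5
tcp_pos: [0.518, 0.2456, 0.1824]
orientation: [0.55, 0.785, 0.234, 0.163]
force: [0.1, -0.4, -0.2]
gripper_width: 0.005
grasp_force: 0.0
```

Run:
```python
from station import *
from g import *
s=sense();print(s["gripper_width"],s["grasp_force"],s["tcp_pos"])
b=read_camera("scene");P=cloud(b);A=P.reshape(-1,3)
q=(A-top)@np.stack([nn,yy,zz],1)
for lo in np.arange(-.06,.08,.01):
    k=(q[:,2]>lo)&(q[:,2]<=lo+.01)&(abs(q[:,1])<.012)&(abs(q[:,0])<.03);print(round(lo,3),k.sum(),np.percentile(q[k,0],[5,50,95]).round(4) if k.any() else '')
T=proj(b,np.stack([top-.038*zz+.008*nn,top+.008*nn,top+.03*zz]));print(T)
Rm=R.from_quat(s["orientation"]).as_matrix();T=np.eye(4);T[:3,:3]=Rm;T[:3,3]=s["tcp_pos"]
c=read_camera("wrist");np.savez("w2.npz",**c);print(c["T_tool_cam"].round(3).tolist());P=cloud(dict(c,T=T@c["T_tool_cam"]))
for v in (110,130,160,190,220,240):
  print(v,[( (P[v,u]-top)@np.stack([nn,yy,zz],1)).round(4).tolist() for u in(275,285,293)])
```

```text
0.005376379152800132 0.0 [0.51796786 0.24559254 0.18235866]
-0.06 39 [0.0026 0.0048 0.0072]
-0.05 33 [0.0024 0.0074 0.0111]
-0.04 36 [0.005  0.0084 0.0117]
-0.03 38 [0.0045 0.008  0.0114]
-0.02 35 [0.0055 0.0082 0.0114]
-0.01 39 [0.0032 0.0082 0.013 ]
0.0 30 [-0.0015  0.0092  0.0155]
0.01 37 [-0.0025  0.0136  0.0176]
0.02 36 [-0.0091  0.0148  0.0187]
0.03 37 [-0.0084  0.0156  0.0199]
0.04 37 [-0.0033  0.0163  0.0198]
0.05 39 [-0.0095  0.0169  0.0202]
0.06 38 [-0.0054  0.0169  0.0197]
0.07 23 [0.0015 0.0173 0.0213]
0.08 0 
[[328.35729903 231.22085243]
 [332.17161322 216.8885095 ]
 [335.90273096 205.19595799]]
[[0.0, -0.971, -0.238, 0.066], [1.0, 0.0, 0.001, 0.001], [-0.001, -0.238, 0.971, -0.203], [0.0, 0.0, 0.0, 1.0]]
110 [[-0.0033, 0.0776, -0.0023], [0.0017, 0.0776, -0.0018], [0.0057, 0.0776, -0.0023]]
130 [[-0.0034, 0.068, -0.0019], [0.0017, 0.0679, -0.0006], [0.0058, 0.068, -0.0025]]
160 [[-0.0035, 0.053, -0.0013], [0.0017, 0.0529, -0.0026], [0.0058, 0.0529, -0.0022]]
190 [[-0.0036, 0.0372, -0.0022], [0.0017, 0.0373, -0.0016], [0.0059, 0.0373, -0.0019]]
220 [[-0.0037, 0.0207, -0.0024], [0.0017, 0.021, -0.0016], [0.0061, 0.0204, -0.0034]]
240 [[-0.0038, 0.0096, -0.0015], [0.0017, 0.0097, -0.0012], [0.0061, 0.0095, -0.0018]]
```

Run:
```python
from h import *
c=dict(np.load("w2.npz"));P=cloud(dict(c,T=c["T_tool_cam"]))*1000
print("tool-frame xyz mm")
for v in (225,235,245,255,265,280,300,320,340):
  print(v,[tuple(int(t) for t in P[v,u]) if P[v,u,0]==P[v,u,0] else None for u in(255,262,270,276,280,284,288,292,298,306,314)])
a=c["img"][215:365,215:355,::-1];cv2.imwrite("pics/w3.png",cv2.resize(a,None,fx=4,fy=4,interpolation=cv2.INTER_CUBIC))
```

```text
tool-frame xyz mm
225 [(-47, -35, 193), (-38, -24, 163), (18, -6, -35), (18, -3, -35), (18, -1, -37), (18, 1, -37), (18, 3, -36), (18, 5, -36), (18, 8, -35), (-59, 33, 238), (-62, 45, 246)]
235 [(-60, -35, 192), (-51, -24, 164), (12, -6, -36), (12, -3, -36), (12, -1, -35), (12, 1, -35), (12, 3, -35), (12, 5, -36), (12, 8, -36), (-74, 33, 238), (-77, 46, 246)]
245 [(-68, -34, 177), (9, -10, -43), (9, -6, -42), (9, -3, -42), (9, -1, -43), (7, 1, -38), (9, 3, -43), (8, 5, -42), (9, 8, -44), (-90, 34, 240), (-93, 46, 247)]
255 [(8, -13, -56), (9, -9, -57), (9, -5, -57), (9, -2, -58), (7, 0, -53), (8, 1, -54), (9, 2, -58), (9, 4, -57), (9, 7, -57), (9, 11, -57), (8, 15, -56)]
265 [(35, -6, -132), (36, -4, -133), (35, -2, -132), (35, -1, -132), (7, 0, -66), (5, 1, -61), (9, 2, -70), (35, 2, -132), (36, 4, -133), (35, 6, -132), (35, 7, -132)]
280 [(36, -5, -141), (35, -3, -140), (35, -2, -140), (34, 0, -138), (31, 0, -131), (-1, 1, -62), (33, 1, -136), (35, 2, -141), (35, 3, -140), (35, 5, -141), (35, 7, -140)]
300 [(33, -5, -145), (33, -3, -145), (33, -2, -144), (31, 0, -141), (30, 0, -138), (30, 0, -138), (31, 1, -141), (33, 2, -144), (33, 3, -145), (33, 5, -145), (33, 6, -144)]
320 [(28, -5, -144), (29, -3, -145), (29, -2, -145), (27, 0, -142), (25, 0, -139), (25, 0, -139), (27, 1, -142), (28, 2, -144), (29, 3, -145), (29, 5, -145), (28, 6, -144)]
340 [(24, -5, -145), (24, -3, -144), (24, -2, -145), (19, -1, -138), (-52, -1, -36), (-52, 1, -36), (-52, 3, -36), (24, 2, -144), (24, 3, -145), (25, 5, -146), (25, 6, -147)]
```

View pics/w3.png

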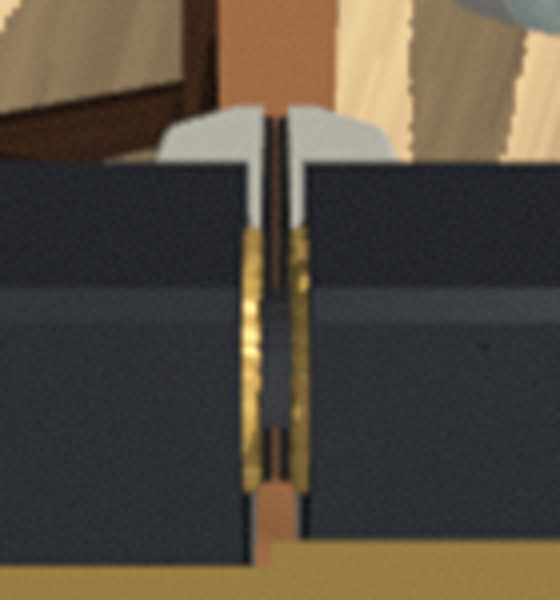

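Run:
```python
from h import *
p=np.array([.2159,.5054,.1811]);r=R.from_quat([.200556,.979682,-.00058,-.000165])
for n in("scene","top"):
    c=dict(np.load(n+"0.npz"));A=cloud(c).reshape(-1,3);A=A[~np.isnan(A[:,0])]
    q=r.inv().apply(A-p);k=(abs(q[:,0])<.03)&(abs(q[:,1])<.075)&(q[:,2]>-.12)&(q[:,2]<.1)
    h,e=np.histogram(q[k,2],np.arange(-.12,.101,.01));print(n,dict(zip(e.round(2),h)))
    k&=q[:,2]>-.06;k&=q[:,2]<.02;print(np.percentile(q[k],[2,50,98],axis=0).round(4) if k.any() else"")
print(dict(np.load("w2.npz"))["fx"])
```

```text
scene {np.float64(-0.12): np.int64(14), np.float64(-0.11): np.int64(32), np.float64(-0.1): np.int64(60), np.float64(-0.09): np.int64(67), np.float64(-0.08): np.int64(61), np.float64(-0.07): np.int64(60), np.float64(-0.06): np.int64(61), np.float64(-0.05): np.int64(45), np.float64(-0.04): np.int64(8), np.float64(-0.03): np.int64(0), np.float64(-0.02): np.int64(0), np.float64(-0.01): np.int64(0), np.float64(-0.0): np.int64(0), np.float64(0.01): np.int64(0), np.float64(0.02): np.int64(0), np.float64(0.03): np.int64(0), np.float64(0.04): np.int64(0), np.float64(0.05): np.int64(0), np.float64(0.06): np.int64(0), np.float64(0.07): np.int64(0), np.float64(0.08): np.int64(0), np.float64(0.09): np.int64(0)}
[[-0.0123 -0.0601 -0.0599]
 [-0.0088 -0.0456 -0.0508]
 [ 0.0052  0.0619 -0.0363]]
top {np.float64(-0.12): np.int64(4), np.float64(-0.11): np.int64(14), np.float64(-0.1): np.int64(15), np.float64(-0.09): np.int64(9), np.float64(-0.08): np.int64(10), np.float64(-0.07): np.int64(19), np.float64(-0.06): np.int64(24), np.float64(-0.05): np.int64(24), np.float64(-0.04): np.int64(8), np.float64(-0.03): np.int64(0), np.float64(-0.02): np.int64(0), np.float64(-0.01): np.int64(0), np.float64(-0.0): np.int64(0), np.float64(0.01): np.int64(0), np.float64(0.02): np.int64(0), np.float64(0.03): np.int64(0), np.float64(0.04): np.int64(0), np.float64(0.05): np.int64(0), np.float64(0.06): np.int64(0), np.float64(0.07): np.int64(0), np.float64(0.08): np.int64(0), np.float64(0.09): np.int64(0)}
[[-0.0102 -0.0518 -0.0595]
 [-0.0092  0.0479 -0.0473]
 [ 0.0065  0.0605 -0.0366]]
320.0548520880034
```

Both fixed cameras and the wrist camera agree: the real fingertips end about 36 mm short of the reported TCP along tool z. The fingers shut just above the door's top edge, and the door did not move. I'll correct for this offset from here on, then reopen partway, go 38 mm deeper and close again.

Call:
{"fn": "step_arm", "kwargs": {
  "motion": [
    [0,[0,0,0],[0,0,0]],
    [0,[0,0,0],[0,0,0]],
    [0,[0,0,0],[0,0,0]],
    [0,[0,0,0],[0,0,0]],
    [0,[0,0,0],[0,0,0]],
    [0,[0,0,0],[0,0,0]],
    [0,[0,0,0],[0,0,0]],
    [0,[0,0,0],[0,0,0]]
  ]
}}

```text
time_s: 4.27
tcp_pos: [0.518, 0.2456, 0.1823]
orientation: [0.55, 0.785, 0.234, 0.163]
force: [0.5, 0.2, 0.1]
gripper_width: 0.491
grasp_force: 0.0
```

Call:
{"fn": "step_arm", "kwargs": {
  "motion": [
    [0,[0,0,12],[0,0,0]],
    [0,[0,0.5,13],[0,0,0]],
    [0,[0,0.5,13],[0,0,0]],
    [0,[0,0,0],[0,0,0]],
    [1,[0,0,0],[0,0,0]],
    [1,[0,0,0],[0,0,0]],
    [1,[0,0,0],[0,0,0]],
    [1,[0,0,0],[0,0,0]],
    [1,[0,0,0],[0,0,0]],
    [1,[0,0,0],[0,0,0]]
  ]
}}

```text
time_s: 5.1
tcp_pos: [0.538, 0.253, 0.1514]
orientation: [0.549, 0.785, 0.234, 0.163]
force: [-3.4, -0.7, 4.7]
gripper_width: 0.17
grasp_force: 30.0
```

The door is gripped: 0.17 of 93 mm is about 16 mm, at 30 N. I'll lift it out of the stand, first along the leaf and then straight up.

Call:
{"fn": "step_arm", "kwargs": {
  "motion": [
    [1,[0,0,-5],[0,0,0]],
    [1,[0,0,-10],[0,0,0]],
    [1,[0,2,-14],[0,0,0]],
    [1,[0,9,-14],[0,0,0]],
    [1,[0,10,-15],[0,0,0]],
    [1,[0,10,-15],[0,0,0]],
    [1,[0,10,-15],[0,0,0]],
    [1,[0,10,-15],[0,0,0]],
    [1,[0,10,-15],[0,0,0]],
    [1,[0,5,-8],[0,0,0]]
  ]
}}

```text
time_s: 5.93
tcp_pos: [0.525, 0.2481, 0.2944]
orientation: [0.55, 0.785, 0.234, 0.164]
force: [0.3, 0.3, -4.7]
gripper_width: 0.174
grasp_force: 30.0
```

Run:
```python
from station import *
from g import *
s=sense();p0=s["tcp_pos"];q=s["orientation"]
print(s["force"],s["gripper_width"],s["grasp_force"])
p1=np.array([p0[0]-.02,p0[1]-.02,.31]);H=np.array([[0,1,0],[1,0,0],[0,0,-1.]])
r,p,q=plan(p0,q,p1,H,9,1);print(p0,r)
r,p,q=plan(p,q,np.array([.4565,.02,.25]),H,10,1);print(r)
```

```text
[ 0.34692199  0.34163194 -4.69190265] 0.1742045170061036 29.997228384017944
[0.52501078 0.2480996  0.29436432] [[1,[-1.3,-1.4,-3.0],[3.65,-0.65,2.16]],[1,[-1.4,-1.6,-2.9],[3.65,-0.65,2.16]],[1,[-1.6,-1.7,-2.8],[3.65,-0.65,2.17]],[1,[-1.6,-1.8,-2.7],[3.65,-0.65,2.16]],[1,[-1.7,-1.9,-2.5],[3.65,-0.65,2.16]],[1,[-1.8,-2.0,-2.3],[3.66,-0.65,2.16]],[1,[-1.9,-2.1,-2.3],[3.65,-0.65,2.16]],[1,[-2.0,-2.1,-2.0],[3.65,-0.65,2.16]],[1,[-2.1,-2.2,-1.9],[3.65,-0.65,2.17]]]
[[1,[-20.8,-4.9,6.0],[0.0,0.0,0.0]],[1,[-20.8,-4.8,6.0],[0.0,0.0,0.0]],[1,[-20.8,-4.9,6.0],[0.0,0.0,0.0]],[1,[-20.8,-4.8,6.0],[0.0,0.0,0.0]],[1,[-20.9,-4.9,6.0],[0.0,0.0,0.0]],[1,[-20.8,-4.8,6.0],[0.0,0.0,0.0]],[1,[-20.8,-4.9,6.0],[0.0,0.0,0.0]],[1,[-20.8,-4.8,6.0],[0.0,0.0,0.0]],[1,[-20.8,-4.9,6.0],[0.0,0.0,0.0]],[1,[-20.8,-4.8,6.0],[0.0,0.0,0.0]]]
```

Door weight is 4.7 N (0.48 kg), which fits the given range. Next: upright it, turn the yaw, then travel.

Call:
{"fn": "step_arm", "kwargs": {
  "motion": [
    [1,[-1.5,-1.5,-3],[3.65,-0.65,2.16]],
    [1,[-1.5,-1.5,-3],[3.65,-0.65,2.16]],
    [1,[-1.5,-1.5,-3],[3.65,-0.65,2.16]],
    [1,[-1.5,-2,-3],[3.65,-0.65,2.16]],
    [1,[-1.5,-2,-2.5],[3.65,-0.65,2.16]],
    [1,[-2,-2,-2.5],[3.65,-0.65,2.16]],
    [1,[-2,-2,-2],[3.65,-0.65,2.16]],
    [1,[-2,-2,-2],[3.65,-0.65,2.16]],
    [1,[-2,-2,-2],[3.65,-0.65,2.16]],
    [1,[0,0,0],[0,0,0]]
  ]
}}

```text
time_s: 6.77
tcp_pos: [0.5061, 0.2278, 0.308]
orientation: [0.708, 0.706, -0.002, -0.001]
force: [-0.0, 0.6, -4.8]
gripper_width: 0.172
grasp_force: 30.0
```

Call:
{"fn": "step_arm", "kwargs": {
  "motion": [
    [1,[-12,-3,3],[0,0,0]],
    [1,[-22,-5,6],[0,0,0]],
    [1,[-22,-5,6],[0,0,0]],
    [1,[-22,-5,6],[0,0,0]],
    [1,[-22,-5,6],[0,0,0]],
    [1,[-22,-5,6],[0,0,0]],
    [1,[-22,-5,6],[0,0,0]],
    [1,[-22,-5,6],[0,0,0]],
    [1,[-22,-5,6],[0,0,0]],
    [1,[-10,-2,3],[0,0,0]]
  ]
}}

```text
time_s: 7.6
tcp_pos: [0.4589, 0.0279, 0.2539]
orientation: [0.707, 0.707, -0.0, 0.001]
force: [-0.3, 0.2, -5.1]
gripper_width: 0.172
grasp_force: 30.0
```

Call:
{"fn": "step_arm", "kwargs": {
  "motion": [
    [1,[0,0,0],[0,0,0]],
    [1,[0,0,0],[0,0,0]]
  ]
}}

```text
time_s: 7.77
tcp_pos: [0.4603, 0.03, 0.255]
orientation: [0.707, 0.707, 0.0, 0.0]
force: [1.1, 0.3, -4.9]
gripper_width: 0.17
grasp_force: 30.0
```

Run:
```python
from station import *
from h import *
s=sense();p=s["tcp_pos"];Rm=R.from_quat(s["orientation"]).as_matrix();print(p,Rm.round(4).tolist(),s["gripper_width"],s["joint_pos"].round(2))
ims=[]
for n in("scene","top"):
    c=read_camera(n);np.savez(n+"2.npz",**c)
    ims.append(c["img"][:,:,::-1])
    A=cloud(c).reshape(-1,3);A=A[~np.isnan(A[:,0])];q=(A-p)@Rm
    # door in tool frame: x=door y, y=door x, z=-door z
    k=(abs(q[:,0])<.13)&(abs(q[:,1])<.03)&(q[:,2]>-.09)&(q[:,2]<.15)
    np.save(n+"_d2.npy",q[k]);t=q[k];print(n,k.sum(),np.percentile(t,[1,50,99],axis=0).round(4).tolist())
o=np.zeros((600,800,3),np.uint8)
u,v=proj(dict(np.load("scene2.npz")),p).astype(int);a=ims[0][max(0,v-90):v+90,max(0,u-70):u+70];a=cv2.resize(a,None,fx=2.8,fy=2.8);o[:min(600,a.shape[0]),:min(400,a.shape[1])]=a[:600,:400]
u,v=proj(dict(np.load("top2.npz")),p).astype(int);a=ims[1][max(0,v-70):v+70,max(0,u-40):u+100];a=cv2.resize(a,None,fx=2.8,fy=2.8);o[:min(600,a.shape[0]),400:400+min(400,a.shape[1])]=a[:600,:400];print(u,v)
cv2.imwrite("pics/c2.png",o)
```

```text
[0.46032663 0.02999252 0.25496192] [[0.0002, 1.0, 0.0011], [1.0, -0.0002, -0.0002], [-0.0002, 0.0011, -1.0]] 0.170273113645977 [-0.04  0.11  1.77 -0.    1.26 -0.04]
scene 2949 [[-0.097, -0.0124, -0.084], [0.0105, 0.0071, 0.0178], [0.0859, 0.0244, 0.1235]]
top 252 [[-0.1018, -0.0279, -0.0746], [0.074, -0.0066, 0.0125], [0.0865, 0.0091, 0.1175]]
290 221
```

View pics/c2.png

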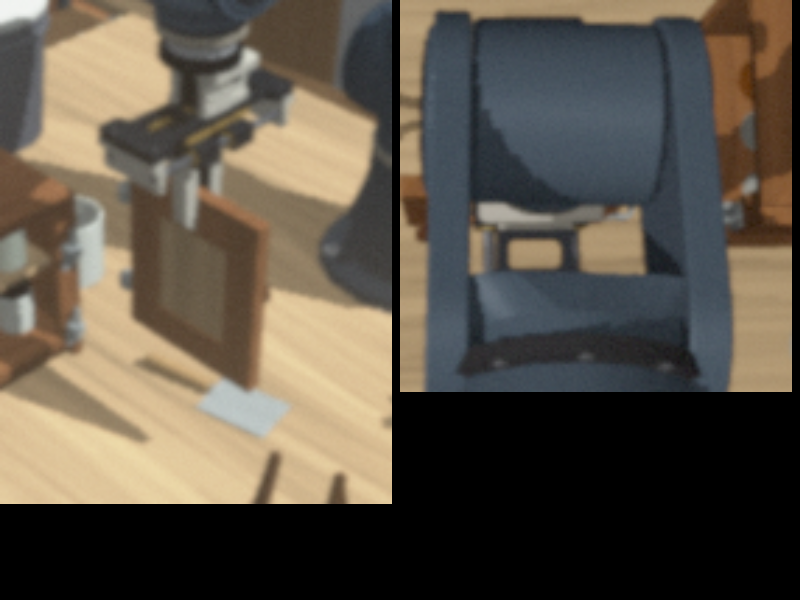

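The scene crop shows the held door upright, its knuckles at the left edge (crop 125,190 and 127,280). The pintles are on the cupboard (crop 70,250 and 72,325). Next I'll fit the door in the hand and the pins numerically.

```bash
cat > fit.py <<'E'
from h import *
def door(c,p,Rm,verbose=1):
    P=cloud(c);img=c["img"].astype(float);q=(P-p)@Rm
    st=(img[...,2]>=img[...,0]-12)
    brown=img[...,0]>img[...,2]+25
    b=(abs(q[...,0])<.13)&(abs(q[...,1])<.03)&(q[...,2]>-.085)&(q[...,2]<.15)
    f=q[b&brown&(q[...,2]>-.07)];c0,n,m=plane(f);
    n=n*np.sign(n[1]);t=f[m]
    print("face y0",((c0@n)/n[1]).round(4),"n",n.round(4),m.sum())
    print("x edges",edges(t[:,0],t[:,2],1),"z",edges(t[:,2],t[:,0],1))
    k=b&st&(q[...,0]<-.083)&(q[...,2]>-.06);s=q[k]
    for lo,hi in((-.06,.03),(.03,.13)):
        a=s[(s[:,2]>lo)&(s[:,2]<hi)]
        if len(a):print("knuckle",len(a),a.mean(0).round(4),a.min(0).round(4),a.max(0).round(4))
    return q,b,st
E
python3 - <<'E'
from fit import *
p=np.array([0.46032663,0.02999252,0.25496192]);Rm=np.array([[0.0002,1,.0011],[1,-.0002,-.0002],[-.0002,.0011,-1]])
c=dict(np.load("scene2.npz"));q,b,st=door(c,p,Rm)
# pins steel, several images
for n in("scene0","scene2","top0"):
    d=dict(np.load(n+".npz"));P=cloud(d);im=d["img"].astype(float);s=(im[...,2]>=im[...,0]-12)
    k=s&(abs(P[...,0]-.4565)<.03)&(P[...,1]>-.185)&(P[...,1]<-.13)&(P[...,2]>.03)&(P[...,2]<.2)
    v,u=np.nonzero(k)
    for lo,hi in((.03,.1),(.13,.2)):
        kk=k&(P[...,2]>lo)&(P[...,2]<hi);a=P[kk];v,u=np.nonzero(kk)
        print(n,len(a),np.median(a,0).round(4),a.min(0).round(4),a.max(0).round(4),"pix",u.min(),u.max(),v.min(),v.max())
        for zl in np.arange(lo,hi,.01):
            w=a[(a[:,2]>=zl)&(a[:,2]<zl+.01)]
            if len(w)>2:print("   z",zl.round(2),len(w),w.mean(0).round(4),(w.max(0)-w.min(0)).round(3))
E
```

```text
face y0 0.0072 n [-3.2e-03  1.0e+00  3.0e-04] 2153
x edges [-0.083  -1.9639  0.0858 -0.4754] z [-0.0671 -4.1744  0.125  -0.6472]
knuckle 20 [-0.0957  0.0062 -0.0296] [-0.104  -0.0045 -0.0367] [-0.0893  0.0127 -0.0187]
knuckle 14 [-0.0956  0.005   0.079 ] [-0.1041 -0.0034  0.0743] [-0.0895  0.0098  0.0837]
scene0 40 [ 0.4621 -0.1607  0.0546] [ 0.4544 -0.1713  0.0305] [ 0.468  -0.1497  0.0723] pix 238 243 185 194
   z 0.03 8 [ 0.4612 -0.1675  0.0344] [0.011 0.006 0.007]
   z 0.04 7 [ 0.4633 -0.1636  0.0451] [0.006 0.019 0.008]
   z 0.05 19 [ 0.4618 -0.1595  0.0559] [0.014 0.021 0.009]
   z 0.06 4 [ 0.4602 -0.1582  0.0643] [0.007 0.015 0.007]
scene0 63 [ 0.4602 -0.1572  0.1651] [ 0.4487 -0.173   0.1338] [ 0.4684 -0.148   0.1893] pix 237 243 155 168
   z 0.13 6 [ 0.4554 -0.1675  0.1372] [0.017 0.003 0.005]
   z 0.14 10 [ 0.4577 -0.1682  0.1431] [0.015 0.008 0.006]
   z 0.15 5 [ 0.4615 -0.1593  0.1576] [0.015 0.018 0.008]
   z 0.16 24 [ 0.461  -0.156   0.1652] [0.017 0.021 0.01 ]
   z 0.17 9 [ 0.4602 -0.1564  0.1745] [0.008 0.006 0.008]
   z 0.18 9 [ 0.4585 -0.156   0.1851] [0.007 0.007 0
[... 901 characters left out ...]
 [0.017 0.014 0.007]
top0 44 [ 0.4556 -0.1575  0.0586] [ 0.4454 -0.1685  0.0319] [ 0.4637 -0.1491  0.0857] pix 353 360 229 236
   z 0.05 24 [ 0.4555 -0.1588  0.0561] [0.018 0.019 0.007]
   z 0.06 4 [ 0.4556 -0.1551  0.065 ] [0.01  0.006 0.007]
   z 0.07 11 [ 0.4577 -0.1574  0.0747] [0.008 0.009 0.007]
top0 62 [ 0.4544 -0.1567  0.167 ] [ 0.4454 -0.168   0.1416] [ 0.4638 -0.1483  0.1939] pix 363 371 224 232
   z 0.15 4 [ 0.4476 -0.1663  0.1538] [0.005 0.001 0.006]
   z 0.16 38 [ 0.4547 -0.1585  0.1661] [0.017 0.02  0.01 ]
   z 0.17 4 [ 0.457  -0.1543  0.1735] [0.007 0.004 0.006]
   z 0.18 10 [ 0.457  -0.1555  0.1855] [0.007 0.006 0.008]
   z 0.19 4 [ 0.4577 -0.1569  0.1923] [0.005 0.002 0.002]
```

Call:
{"fn": "step_arm", "kwargs": {
  "motion": [
    [1,[-10,-0.5,5],[0,0,0]],
    [1,[-16,-0.5,9],[0,0,0]],
    [1,[-16,-0.5,9],[0,0,0]],
    [1,[-16,-0.5,9],[0,0,0]],
    [1,[-16,-0.5,9],[0,0,0]],
    [1,[-12,-0.5,8],[0,0,0]],
    [1,[-6.5,-0.3,6],[0,0,0]],
    [1,[0,0,0],[0,0,0]],
    [1,[0,0,0],[0,0,0]]
  ]
}}

```text
time_s: 8.62
tcp_pos: [0.4573, -0.0623, 0.1999]
orientation: [0.707, 0.707, -0.0, -0.0]
force: [-0.5, 0.6, -5.0]
gripper_width: 0.167
grasp_force: 30.0
```

Run:
```python
from station import *
from fit import *
s=sense();p=s["tcp_pos"];Rm=R.from_quat(s["orientation"]).as_matrix();print(p,s["force"])
c=read_camera("scene");np.savez("scene3.npz",**c);door(c,p,Rm)
kn=np.array([.457,-.158,0.])
pr=proj(c,np.array([[.457,-.158,h] for h in(.057,.083,.167,.193)]+[[.457,-.158,p[2]-z] for z in(.09,.074,-.02,-.036)]));print(pr.round(1).tolist())
u,v=240,150
a=c["img"][90:210,180:320,::-1];cv2.imwrite("pics/c3.png",cv2.resize(a,None,fx=5,fy=5,interpolation=cv2.INTER_CUBIC))
```

```text
[ 0.45733862 -0.06227344  0.19986259] [-0.51587308  0.60316191 -4.97620168]
face y0 0.0072 n [-1.3e-03  1.0e+00 -8.0e-04] 1834
x edges [-0.1096 -0.1211  0.0861  0.1079] z [-0.0678 -0.8998  0.1235 -0.5031]
knuckle 27 [-0.0962  0.0064 -0.0222] [-0.1042 -0.0047 -0.0368] [-0.0891  0.0118  0.0277]
knuckle 51 [-0.1007  0.0055  0.0554] [-0.1114 -0.0065  0.0308] [-0.0877  0.0131  0.0892]
[[241.9, 188.4], [241.5, 182.1], [240.4, 160.7], [240.0, 153.7], [241.2, 175.4], [241.0, 171.4], [239.7, 146.4], [239.4, 141.9]]
```

View pics/c3.png

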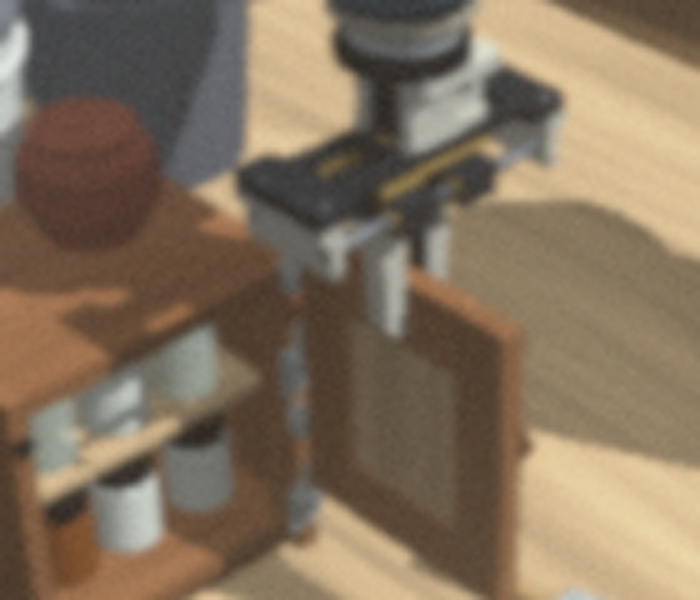

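The scene crop shows the knuckles at (291,275) and (297,415), collinear with the pintles at (293,360) and (303,500) to within about 1 px. I'll check alignment numerically with subpixel columns, and see whether the top camera gives the other direction.

Run:
```python
from station import *
from fit import *
s=sense();p=s["tcp_pos"]
c=dict(np.load("scene3.npz"));im=c["img"].astype(float)
def prof(c,x0,y0,zs):
    im=c["img"].astype(float)
    for z in zs:
        u,v=proj(c,[x0,y0,z]);vi=int(round(v));us=np.arange(int(u)-9,int(u)+10)
        w=np.clip(im[vi,us,2]-im[vi,us,0]+35,0,None);print(round(z,3),vi,round(u,1),"cen",((w*us).sum()/(w.sum()+1e-9)-u).round(2),"rz",c["range_z"][vi,int(u)-3:int(u)+4].round(3).tolist(),(im[vi,us,2]-im[vi,us,0]).astype(int).tolist())
prof(c,.457,-.158,[.222,.218,.212,.19,.175,.163,.155,.114,.106,.099,.08,.07,.06,.053,.045])
t=read_camera("top");np.savez("top3.npz",**t);t0=dict(np.load("top0.npz"))
for z in(.226,.193,.167,.116,.083,.057):
    u,v=proj(t,[.457,-.158,z]);vi,ui=int(round(v)),int(round(u));print("top",z,u.round(1),v.round(1),t["range_z"][vi,ui-5:ui+6].round(3).tolist(),t0["range_z"][vi,ui].round(3))
```

```text
0.222 146 239.6 cen 0.34 rz [1.3559999465942383, 1.3559999465942383, 1.3480000495910645, 1.3550000190734863, 1.3450000286102295, 1.340000033378601, 1.3420000076293945] [-40, -40, -35, -34, -28, -23, -10, -3, -2, -9, -19, -28, -32, -28, -26, -21, -18, -22, -28]
0.218 147 239.7 cen -0.96 rz [1.371999979019165, 1.3580000400543213, 1.3539999723434448, 1.3569999933242798, 1.3480000495910645, 1.3480000495910645, 1.340999960899353] [-36, -34, -33, -33, -31, -25, -15, -7, -6, -12, -21, -29, -32, -30, -33, -29, -29, -31, -33]
0.212 149 239.8 cen 0.14 rz [1.3799999952316284, 1.3819999694824219, 1.378000020980835, 1.3849999904632568, 1.3899999856948853, 1.3480000495910645, 1.350000023841858] [-32, -33, -33, -36, -33, -34, -34, -33, -35, -41, -39, -31, -32, -32, -33, -30, -33, -35, -32]
0.19 155 240.1 cen 0.46 rz [1.3969999551773071, 1.3949999809265137, 1.3899999856948853, 1.3849999904632568, 1.3639999628067017, 1.3569999933242798, 1.3569999933242798] [-36, -35, -38, -35, -36, -35, -40, -30, -19, -18, -29, -32, -32, -34, -35, -34, -34, -36, -33]
0.175 159 240.3 cen -1.23 rz [1.402999997138977, 1
[... 3601 characters left out ...]
0.6100000143051147, 0.6100000143051147, 0.6110000014305115, 0.5720000267028809, 0.5690000057220459, 0.5669999718666077, 0.5649999976158142, 0.5640000104904175, 0.5630000233650208, 0.5619999766349792] 1.007
top 0.083 358.5 230.5 [0.6100000143051147, 0.6100000143051147, 0.6129999756813049, 0.6110000014305115, 0.6110000014305115, 0.6110000014305115, 0.6100000143051147, 0.6100000143051147, 0.6110000014305115, 0.6129999756813049, 0.6110000014305115] 1.002
top 0.057 356.1 231.5 [0.640999972820282, 0.6399999856948853, 0.6389999985694885, 0.6389999985694885, 0.6389999985694885, 0.6380000114440918, 0.6439999938011169, 0.6740000247955322, 0.675000011920929, 0.671999990940094, 0.6740000247955322] 1.019
```

Corrected for the leaf hiding part of each knuckle, the knuckles and pins coincide to within about 1–2 mm in both directions, inside the taper's 4 mm capture. Lowering gently now and watching the force.

Call:
{"fn": "step_arm", "kwargs": {
  "motion": [
    [1,[0,0,6],[0,0,0]],
    [1,[0,0,7],[0,0,0]],
    [1,[0,0,6],[0,0,0]],
    [1,[0,0,3],[0,0,0]],
    [1,[0,0,2],[0,0,0]],
    [1,[0,0,2],[0,0,0]],
    [1,[0,0,0],[0,0,0]]
  ]
}}

```text
time_s: 9.3
tcp_pos: [0.4572, -0.0624, 0.1736]
orientation: [0.707, 0.707, -0.0, -0.0]
force: [-0.3, -0.1, -5.4]
gripper_width: 0.173
grasp_force: 30.0
```

Call:
{"fn": "step_arm", "kwargs": {
  "motion": [
    [1,[0,0,1.5],[0,0,0]],
    [1,[0,0,1.5],[0,0,0]],
    [1,[0,0,0],[0,0,0]]
  ]
}}

```text
time_s: 9.55
tcp_pos: [0.4573, -0.0625, 0.1708]
orientation: [0.707, 0.707, -0.0, -0.0]
force: [-0.2, 0.9, -4.9]
gripper_width: 0.17
grasp_force: 30.0
```

Call:
{"fn": "step_arm", "kwargs": {
  "motion": [
    [1,[0,0,1.5],[0,0,0]],
    [1,[0,0,1.5],[0,0,0]],
    [1,[0,0,0],[0,0,0]]
  ]
}}

```text
time_s: 9.8
tcp_pos: [0.4572, -0.0625, 0.1677]
orientation: [0.707, 0.707, -0.0, -0.0]
force: [0.6, 1.0, -5.2]
gripper_width: 0.168
grasp_force: 30.0
```

```bash
python3 -c "
from station import *
s=sense();print(s['tcp_pos'],s['force'],s['moment'],s['gripper_width'])"
```

```text
[ 0.45715687 -0.06245239  0.16767364] [ 0.58580389  1.00094894 -5.17400598] [-2.68982870e-02  1.29887409e-01 -4.07728653e-05] 0.1681956807695698
```

Call:
{"fn": "step_arm", "kwargs": {
  "motion": [
    [1,[0,0,1.5],[0,0,0]],
    [1,[0,0,1.5],[0,0,0]],
    [1,[0,0,1],[0,0,0]],
    [1,[0,0,0],[0,0,0]]
  ]
}}

```text
time_s: 10.13
tcp_pos: [0.4572, -0.0624, 0.1637]
orientation: [0.707, 0.707, -0.0, -0.0]
force: [0.1, 0.3, -5.1]
gripper_width: 0.17
grasp_force: 30.0
```

```bash
python3 -c "
from station import *
s=sense();print(s['tcp_pos'],s['force'],s['moment'],s['gripper_width'])"
```

```text
[ 0.45718299 -0.06244245  0.16369465] [ 0.0793908   0.2988479  -5.13670265] [-0.06004347  0.02432113  0.01802531] 0.17025389917157666
```

Call:
{"fn": "step_arm", "kwargs": {
  "motion": [
    [1,[0,0,2],[0,0,0]],
    [1,[0,0,2],[0,0,0]],
    [1,[0,0,2],[0,0,0]],
    [1,[0,0,2],[0,0,0]],
    [1,[0,0,0],[0,0,0]]
  ]
}}

```text
time_s: 10.55
tcp_pos: [0.4571, -0.0624, 0.1555]
orientation: [0.707, 0.707, -0.0, -0.0]
force: [0.2, 0.2, -5.4]
gripper_width: 0.174
grasp_force: 30.0
```

Call:
{"fn": "step_arm", "kwargs": {
  "motion": [
    [1,[0,0,2],[0,0,0]],
    [1,[0,0,1.5],[0,0,0]],
    [1,[0,0,1.5],[0,0,0]],
    [1,[0,0,0],[0,0,0]]
  ]
}}

```text
time_s: 10.88
tcp_pos: [0.4572, -0.0624, 0.1507]
orientation: [0.707, 0.707, -0.0, -0.0]
force: [-0.3, 0.3, -5.0]
gripper_width: 0.171
grasp_force: 30.0
```

Call:
{"fn": "step_arm", "kwargs": {
  "motion": [
    [1,[0,0,1],[0,0,0]],
    [1,[0,0,1],[0,0,0]],
    [1,[0,0,0],[0,0,0]]
  ]
}}

```text
time_s: 11.13
tcp_pos: [0.4572, -0.0625, 0.1488]
orientation: [0.707, 0.707, -0.0, -0.0]
force: [-0.7, -1.0, -4.8]
gripper_width: 0.172
grasp_force: 30.0
```

Call:
{"fn": "step_arm", "kwargs": {
  "motion": [
    [1,[0,0,0.7],[0,0,0]],
    [1,[0,0,0.7],[0,0,0]],
    [1,[0,0,0],[0,0,0]]
  ]
}}

```text
time_s: 11.38
tcp_pos: [0.4576, -0.0624, 0.148]
orientation: [0.707, 0.707, 0.0, 0.0]
force: [0.1, 2.0, 2.0]
gripper_width: 0.167
grasp_force: 30.0
```

Call:
{"fn": "step_arm", "kwargs": {
  "motion": [
    [1,[0,0,0.7],[0,0,0]],
    [1,[0,0,0.3],[0,0,0]],
    [1,[0,0,0],[0,0,0]]
  ]
}}

```text
time_s: 11.63
tcp_pos: [0.4581, -0.0623, 0.1477]
orientation: [0.707, 0.707, 0.001, 0.001]
force: [-1.8, 5.4, 11.4]
gripper_width: 0.172
grasp_force: 30.0
```

Contact came at TCP z ≈ 0.148, against the predicted seat at 0.147. I'll relieve the push and check that it is seated before letting go.

Call:
{"fn": "step_arm", "kwargs": {
  "motion": [
    [1,[0,0,-0.8],[0,0,0]],
    [1,[0,0,0],[0,0,0]]
  ]
}}

```text
time_s: 11.8
tcp_pos: [0.4577, -0.0623, 0.1478]
orientation: [0.707, 0.707, 0.0, 0.0]
force: [-1.0, 4.4, 4.6]
gripper_width: 0.171
grasp_force: 30.0
```

Run:
```python
from station import *
from fit import *
s=sense();p=s["tcp_pos"];Rm=R.from_quat(s["orientation"]).as_matrix();print(p,s["force"],s["moment"])
c=read_camera("scene");np.savez("scene4.npz",**c);door(c,p,Rm)
a=c["img"][100:210,200:300,::-1];cv2.imwrite("pics/c4.png",cv2.resize(a,None,fx=5,fy=5,interpolation=cv2.INTER_CUBIC))
```

```text
[ 0.45766161 -0.06233327  0.14781789] [-0.96407482  4.38639604  4.61436677] [ 0.32767113  0.26136067 -0.11198777]
face y0 0.0073 n [-0.0051  1.     -0.002 ] 1716
x edges [-0.0998 -0.0317  0.0858 -0.7229] z [-0.0686 -5.0758  0.1483 -0.5905]
knuckle 46 [-0.0994  0.0059 -0.0146] [-0.1114 -0.0058 -0.0372] [-0.0898  0.0121  0.0103]
knuckle 37 [-0.0999  0.0062  0.0915] [-0.1095 -0.0017  0.0739] [-0.0867  0.0121  0.1208]
```

View pics/c4.png

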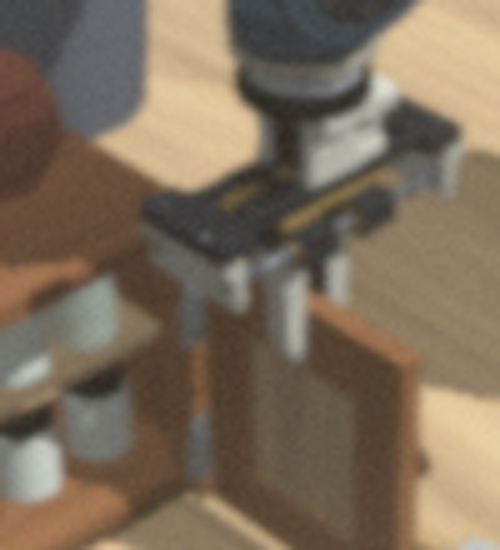

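The crop shows both knuckles resting right on their pintles (around 195,310 and 200,445), with no pin or gap visible. Letting go.

Call:
{"fn": "step_arm", "kwargs": {
  "motion": [
    [1,[0,0,-0.4],[0,0,0]],
    [0.3,[0,0,0],[0,0,0]],
    [0.3,[0,0,0],[0,0,0]],
    [0.3,[0,0,0],[0,0,0]],
    [0.3,[0,0,0],[0,0,0]],
    [0.3,[0,0,0],[0,0,0]],
    [0.3,[0,0,0],[0,0,0]]
  ]
}}

```text
time_s: 12.43
tcp_pos: [0.4573, -0.0625, 0.1477]
orientation: [0.707, 0.707, -0.0, 0.0]
force: [1.1, 0.4, -0.6]
gripper_width: 0.35
grasp_force: 0.0
```

Call:
{"fn": "step_arm", "kwargs": {
  "motion": [
    [0.3,[0,0,-10],[0,0,0]],
    [0.3,[0,0,-20],[0,0,0]],
    [0.3,[0,0,-20],[0,0,0]],
    [0.3,[0,0,-20],[0,0,0]],
    [0.3,[0,0,-10],[0,0,0]],
    [0.3,[0,0,0],[0,0,0]],
    [0.3,[0,0,0],[0,0,0]]
  ]
}}

```text
time_s: 13.02
tcp_pos: [0.4573, -0.0625, 0.2277]
orientation: [0.707, 0.707, -0.0, 0.0]
force: [-0.0, 0.4, -1.1]
gripper_width: 0.344
grasp_force: 0.0
```

Run:
```python
from station import *
from fit import *
s=sense();print(s["tcp_pos"],s["force"],s["joint_pos"].round(2))
c=read_camera("scene");np.savez("scene5.npz",**c)
p=np.array([.4577,-.0623,.1476]);Rm=np.array([[0,1,0],[1,0,0],[0,0,-1.]]);door(c,p,Rm)
```

```text
[ 0.45731061 -0.06246082  0.22768869] [-0.00494286  0.35022783 -1.10878517] [-0.24  0.14  1.81 -0.    1.19 -0.24]
face y0 0.0079 n [-0.0061  1.      0.0024] 1970
x edges [-0.1118  1.2758  0.0864 -1.66  ] z [-0.0692 -0.9483  0.1485 -0.1116]
knuckle 52 [-0.0995  0.0053 -0.0153] [-0.1092 -0.0096 -0.0381] [-0.0844  0.0107  0.009 ]
knuckle 36 [-0.0993  0.0063  0.0914] [-0.1094 -0.0052  0.0688] [-0.0858  0.0118  0.1197]
```

The door is hanging free and has not moved. Next I'll close the fingers, go to the outer (robot) side and lower them beside the top rail, above the knob.

Call:
{"fn": "step_arm", "kwargs": {
  "motion": [
    [1,[10,-10,0],[0,0,0]],
    [1,[15,-15,0],[0,0,0]],
    [1,[14.5,-16,0],[0,0,0]],
    [1,[0,0,0],[0,0,0]],
    [1,[0,0,20],[0,0,0]],
    [1,[0,0,25],[0,0,0]],
    [1,[0,0,25],[0,0,0]],
    [1,[0,0,18],[0,0,0]],
    [1,[0,0,6],[0,0,0]],
    [1,[0,0,0],[0,0,0]]
  ]
}}

```text
time_s: 13.9
tcp_pos: [0.4154, -0.023, 0.1322]
orientation: [0.707, 0.707, -0.001, -0.001]
force: [0.4, -0.8, 0.2]
gripper_width: 0.003
grasp_force: 0.0
```

```bash
cat > sw.py <<'E'
from station import *
from h import *
import sys
H=np.array([.457,-.158]);r=.135;off=float(sys.argv[1]);ths=[float(a) for a in sys.argv[2].split(",")]
s=sense();p=s["tcp_pos"];rr=R.from_quat(s["orientation"]);z=.134;print(p,s["force"],s["gripper_width"],s["joint_pos"].round(2))
for th in ths:
    t=np.radians(th);d=np.array([np.cos(t),np.sin(t)]);o=np.array([-np.sin(t),np.cos(t)])
    P=np.r_[H+r*d+off*o,z];Rm=np.array([[d[0],-o[0],0],[d[1],-o[1],0],[0,0,-1.]])
    a,p,q=plan(p,rr.as_quat(),P,Rm,1,1);rr=R.from_quat(q);print(th,P.round(4),a)
E
python3 sw.py .0405 90; python3 sw.py .0255 90,86,82,78,74,70,66,62,58,54
```

```text
[ 0.41540777 -0.02302858  0.13220168] [ 0.38603418 -0.82014557  0.18249059] 0.0028226651704039494 [-0.17  0.18  2.03 -0.    0.94 -0.17]
90.0 [ 0.4165 -0.023   0.134 ] [[1,[0.0,1.1,-1.8],[-0.22,-0.02,0.01]]]
[ 0.41540777 -0.02302858  0.13220168] [ 0.38603418 -0.82014557  0.18249059] 0.0028226651704039494 [-0.17  0.18  2.03 -0.    0.94 -0.17]
90.0 [ 0.4315 -0.023   0.134 ] [[1,[0.0,16.1,-1.9],[-0.22,-0.02,0.01]]]
86.0 [ 0.441  -0.0216  0.134 ] [[1,[1.5,9.5,0.0],[0.0,0.0,4.0]]]
82.0 [ 0.4505 -0.0208  0.134 ] [[1,[1.4,9.4,0.0],[0.0,0.0,4.0]]]
78.0 [ 0.4601 -0.0206  0.134 ] [[1,[1.5,9.5,0.0],[0.0,0.0,4.0]]]
74.0 [ 0.4697 -0.0212  0.134 ] [[1,[1.4,9.5,0.0],[0.0,0.0,4.0]]]
70.0 [ 0.4792 -0.0224  0.134 ] [[1,[1.5,9.5,0.0],[0.0,0.0,4.0]]]
66.0 [ 0.4886 -0.0243  0.134 ] [[1,[1.4,9.5,0.0],[0.0,0.0,4.0]]]
62.0 [ 0.4979 -0.0268  0.134 ] [[1,[1.5,9.4,0.0],[0.0,0.0,4.0]]]
58.0 [ 0.5069 -0.03    0.134 ] [[1,[1.4,9.5,0.0],[0.01,0.0,4.0]]]
54.0 [ 0.5157 -0.0338  0.134 ] [[1,[1.5,9.5,0.0],[0.0,0.0,4.0]]]
```

Call:
{"fn": "step_arm", "kwargs": {
  "motion": [
    [1,[0,6,-1],[0,0,0]],
    [1,[0,5,-1],[0,0,0]],
    [1,[0,3,0],[0,0,0]],
    [1,[0,2,0],[0,0,0]],
    [1,[0.4,2.4,0],[0,0,1]],
    [1,[0.7,4.7,0],[0,0,2]],
    [1,[0.9,5.9,0],[0,0,2.5]],
    [1,[1.1,7.1,0],[0,0,3]],
    [1,[1.1,7.1,0],[0,0,3]],
    [1,[1.1,7.1,0],[0,0,3]]
  ]
}}

```text
time_s: 14.73
tcp_pos: [0.4673, -0.0212, 0.1359]
orientation: [0.792, 0.611, -0.0, 0.0]
force: [-0.4, -0.7, 0.6]
gripper_width: 0.007
grasp_force: 0.2
```

Call:
{"fn": "step_arm", "kwargs": {
  "motion": [
    [1,[1.1,7.1,0],[0,0,3]],
    [1,[1.1,7.1,0],[0,0,3]],
    [1,[1.1,7.1,0],[0,0,3]],
    [1,[1.1,7.1,0],[0,0,3]],
    [1,[1.1,7.1,0],[0,0,3]],
    [1,[1.1,7.1,0],[0,0,3]],
    [1,[1.1,7.1,0],[0,0,3]],
    [1,[1.1,7.1,0],[0,0,3]],
    [1,[0.7,4.7,0],[0,0,2]],
    [1,[0,0,0],[0,0,0]]
  ]
}}

```text
time_s: 15.57
tcp_pos: [0.5265, -0.0398, 0.1359]
orientation: [0.909, 0.418, 0.0, 0.0]
force: [-0.2, 0.7, -0.2]
gripper_width: 0.004
grasp_force: 0.0
```

```bash
cat > ang.py <<'E'
from station import *
from h import *
H=np.array([.457,-.158])
def ang(n="scene"):
    c=read_camera(n);P=cloud(c);im=c["img"].astype(float)
    k=(P[...,2]>.03)&(P[...,2]<.221)&(im[...,0]>im[...,2]+25)
    q=P[k][:,:2]-H;d=np.hypot(*q.T);k2=(d>.05)&(d<.19)&(q[:,1]>-.02)&(q[:,0]>-.03);Q=P[k][k2]
    a=np.degrees(np.arctan2(q[k2,1],q[k2,0]));h,e=np.histogram(a,np.arange(-15,125,5));print(n,dict(zip(e.astype(int).tolist(),h.tolist())))
ang()
s=sense();print(s["tcp_pos"],s["force"],s["joint_pos"].round(2))
q=s["tcp_pos"][:2]-H;Rm=R.from_quat(s["orientation"]).as_matrix();print("tool ang",np.degrees(np.arctan2(Rm[1,0],Rm[0,0])),"r",q@Rm[:2,0],"off",-q@Rm[:2,1])
E
python3 ang.py
```

```text
scene {-15: 17, -10: 101, -5: 39, 0: 0, 5: 0, 10: 0, 15: 0, 20: 0, 25: 0, 30: 0, 35: 0, 40: 11, 45: 304, 50: 96, 55: 36, 60: 18, 65: 0, 70: 0, 75: 0, 80: 0, 85: 0, 90: 0, 95: 0, 100: 0, 105: 0, 110: 0, 115: 0}
[ 0.52599069 -0.03959886  0.13576954] [-0.28865625  0.18992663  0.4624681 ] [-0.16  0.36  1.76 -0.    1.02  0.54]
tool ang 49.50677213189511 r 0.13484168180033637 off 0.02441851502518406
```

The door is following at about 49°. I'll keep swinging, and slow down towards the end.

Call:
{"fn": "step_arm", "kwargs": {
  "motion": [
    [1,[0.7,4.7,0],[0,0,2]],
    [1,[1.1,7.1,0],[0,0,3]],
    [1,[1.1,7.1,0],[0,0,3]],
    [1,[1.1,7.1,0],[0,0,3]],
    [1,[1.1,7.1,0],[0,0,3]],
    [1,[1.1,7.1,0],[0,0,3]],
    [1,[1.1,7.1,0],[0,0,3]],
    [1,[1.1,7.1,0],[0,0,3]],
    [1,[0.9,5.9,0],[0,0,2.5]],
    [1,[0.7,4.7,0],[0,0,2]]
  ]
}}

```text
time_s: 16.45
tcp_pos: [0.5726, -0.0849, 0.1358]
orientation: [0.982, 0.19, -0.0, 0.0]
force: [-0.1, 0.4, -0.0]
gripper_width: 0.009
grasp_force: 0.1
```

Call:
{"fn": "step_arm", "kwargs": {
  "motion": [
    [1,[0.5,3.5,0],[0,0,1.5]],
    [1,[0.5,3.5,0],[0,0,1.5]],
    [1,[0.5,3.5,0],[0,0,1.5]],
    [1,[0.5,3.5,0],[0,0,1.5]],
    [1,[0.4,2.4,0],[0,0,1]],
    [1,[0.4,2.4,0],[0,0,1]],
    [1,[0.4,2.4,0],[0,0,1]],
    [1,[0.4,2.4,0],[0,0,1]],
    [1,[0,0,0],[0,0,0]]
  ]
}}

```text
time_s: 17.2
tcp_pos: [0.5833, -0.1066, 0.1357]
orientation: [0.995, 0.104, -0.0, 0.0]
force: [0.9, -1.2, 0.8]
gripper_width: -0.001
grasp_force: 0.0
```

```bash
sed -i 's/^ang()/ang();ang("top")/' ang.py; python3 ang.py
```

```text
scene {-15: 0, -10: 26, -5: 24, 0: 0, 5: 38, 10: 946, 15: 310, 20: 56, 25: 6, 30: 0, 35: 0, 40: 0, 45: 0, 50: 0, 55: 0, 60: 0, 65: 0, 70: 0, 75: 0, 80: 0, 85: 0, 90: 0, 95: 0, 100: 0, 105: 0, 110: 0, 115: 0}
top {-15: 0, -10: 0, -5: 0, 0: 0, 5: 0, 10: 0, 15: 0, 20: 0, 25: 0, 30: 0, 35: 0, 40: 0, 45: 0, 50: 0, 55: 0, 60: 0, 65: 0, 70: 0, 75: 0, 80: 0, 85: 0, 90: 0, 95: 0, 100: 0, 105: 0, 110: 0, 115: 0}
[ 0.58309448 -0.10627372  0.1356749 ] [ 0.3905554  -0.49186572  1.66043447] [-0.26  0.48  1.58 -0.    1.08  1.1 ]
tool ang 12.019273278130044 r 0.13410169234287042 off 0.02433430380963926
```

Call:
{"fn": "step_arm", "kwargs": {
  "motion": [
    [1,[0.4,2.4,0],[0,0,1]],
    [1,[0.4,2.4,0],[0,0,1]],
    [1,[0.4,2.4,0],[0,0,1]],
    [1,[0.4,2.4,0],[0,0,1]],
    [1,[0.4,2.4,0],[0,0,1]],
    [1,[0.4,2.4,0],[0,0,1]],
    [1,[0.4,2.4,0],[0,0,1]],
    [1,[0.4,2.4,0],[0,0,1]],
    [1,[0.2,1.5,0],[0,0,0.7]],
    [1,[0,0,0],[0,0,0]]
  ]
}}

```text
time_s: 18.13
tcp_pos: [0.5895, -0.1265, 0.1357]
orientation: [1.0, 0.028, -0.0, 0.0]
force: [0.6, 0.1, 0.1]
gripper_width: 0.003
grasp_force: 0.0
```

Call:
{"fn": "step_arm", "kwargs": {
  "motion": [
    [1,[0.2,1.2,0],[0,0,0.5]],
    [1,[0.2,1.2,0],[0,0,0.5]],
    [1,[0.2,1.2,0],[0,0,0.5]],
    [1,[0.2,1.2,0],[0,0,0.5]],
    [1,[0,0,0],[0,0,0]]
  ]
}}

```text
time_s: 18.55
tcp_pos: [0.5905, -0.1312, 0.1357]
orientation: [1.0, 0.011, -0.0, 0.0]
force: [-0.6, 0.1, 0.1]
gripper_width: -0.002
grasp_force: 0.1
```

Call:
{"fn": "step_arm", "kwargs": {
  "motion": [
    [1,[0,1,0],[0,0,0.4]],
    [1,[0,1,0],[0,0,0.4]],
    [1,[0,0,0],[0,0,0]]
  ]
}}

```text
time_s: 18.8
tcp_pos: [0.5905, -0.1331, 0.1357]
orientation: [1.0, 0.004, -0.0, 0.0]
force: [0.5, 0.8, 0.0]
gripper_width: 0.006
grasp_force: 0.1
```

```bash
python3 ang.py
```

```text
scene {-15: 0, -10: 30, -5: 109, 0: 1233, 5: 167, 10: 27, 15: 10, 20: 0, 25: 0, 30: 0, 35: 0, 40: 0, 45: 0, 50: 0, 55: 0, 60: 0, 65: 0, 70: 0, 75: 0, 80: 0, 85: 0, 90: 0, 95: 0, 100: 0, 105: 0, 110: 0, 115: 0}
top {-15: 0, -10: 0, -5: 0, 0: 0, 5: 2, 10: 0, 15: 0, 20: 0, 25: 0, 30: 0, 35: 0, 40: 0, 45: 0, 50: 0, 55: 0, 60: 0, 65: 0, 70: 0, 75: 0, 80: 0, 85: 0, 90: 0, 95: 0, 100: 0, 105: 0, 110: 0, 115: 0}
[ 0.59049348 -0.13297425  0.13575208] [-0.20392241  0.44065308 -0.14601607] [-0.3   0.5   1.55 -0.    1.1   1.26]
tool ang 0.5152937698132964 r 0.133713149266205 off 0.02382416603979827
```

Still no buffer contact; continuing in 1 mm steps until the force rises.

Call:
{"fn": "step_arm", "kwargs": {
  "motion": [
    [1,[0,1,0],[0,0,0.4]],
    [1,[0,1,0],[0,0,0.4]],
    [1,[0,0,0],[0,0,0]]
  ]
}}

```text
time_s: 19.15
tcp_pos: [0.5905, -0.1352, 0.1358]
orientation: [1.0, -0.003, -0.0, 0.0]
force: [1.1, 1.1, 0.4]
gripper_width: 0.002
grasp_force: 0.1
```

Call:
{"fn": "step_arm", "kwargs": {
  "motion": [
    [1,[0,1,0],[0,0,0.3]],
    [1,[0,0.7,0],[0,0,0]],
    [1,[0,0,0],[0,0,0]]
  ]
}}

```text
time_s: 19.4
tcp_pos: [0.5905, -0.1368, 0.1357]
orientation: [1.0, -0.005, -0.0, 0.0]
force: [-0.3, 0.7, -0.7]
gripper_width: 0.008
grasp_force: 0.1
```

Call:
{"fn": "step_arm", "kwargs": {
  "motion": [
    [1,[0,0.8,0],[0,0,0]],
    [1,[0,0,0],[0,0,0]]
  ]
}}

```text
time_s: 19.57
tcp_pos: [0.5905, -0.1375, 0.1357]
orientation: [1.0, -0.005, -0.0, 0.0]
force: [0.2, 1.0, 0.0]
gripper_width: 0.007
grasp_force: 0.3
```

Call:
{"fn": "step_arm", "kwargs": {
  "motion": [
    [1,[0,0.8,0],[0,0,0]],
    [1,[0,0,0],[0,0,0]]
  ]
}}

```text
time_s: 19.73
tcp_pos: [0.5905, -0.1376, 0.1357]
orientation: [1.0, -0.005, -0.0, -0.0]
force: [0.0, 5.6, -0.2]
gripper_width: 0.004
grasp_force: 2.4
```

Call:
{"fn": "step_arm", "kwargs": {
  "motion": [
    [1,[0,0.8,0],[0,0,0]],
    [1,[0,0,0],[0,0,0]]
  ]
}}

```text
time_s: 19.9
tcp_pos: [0.5905, -0.1376, 0.1358]
orientation: [1.0, -0.005, -0.0, -0.001]
force: [0.4, 9.5, 2.1]
gripper_width: 0.005
grasp_force: 4.7
```

Run:
```python
from ang import *
c=read_camera("scene");P=cloud(c);im=c["img"].astype(float)
k=(P[...,2]>.04)&(P[...,2]<.218)&(im[...,0]>im[...,2]+20)&(P[...,0]>.47)&(P[...,0]<.65)&(P[...,1]>-.165)&(P[...,1]<-.11)
Q=P[k];a=Q[abs(Q[:,1]-np.median(Q[:,1]))<.006];f=np.polyfit(a[:,0]-.457,a[:,1],1);print("outer face: angle",np.degrees(np.arctan(f[0])),"y at hinge",f[1],len(a), "at free edge",np.polyval(f,.182), "x range",np.percentile(a[:,0],[1,99]))
```

```text
scene {-15: 0, -10: 17, -5: 401, 0: 1060, 5: 102, 10: 9, 15: 3, 20: 0, 25: 0, 30: 0, 35: 0, 40: 0, 45: 0, 50: 0, 55: 0, 60: 0, 65: 0, 70: 0, 75: 0, 80: 0, 85: 0, 90: 0, 95: 0, 100: 0, 105: 0, 110: 0, 115: 0}
top {-15: 0, -10: 0, -5: 0, 0: 12, 5: 0, 10: 0, 15: 0, 20: 0, 25: 0, 30: 0, 35: 0, 40: 0, 45: 0, 50: 0, 55: 0, 60: 0, 65: 0, 70: 0, 75: 0, 80: 0, 85: 0, 90: 0, 95: 0, 100: 0, 105: 0, 110: 0, 115: 0}
[ 0.59050633 -0.13764336  0.13577331] [0.51472465 8.50176315 1.12491759] [-0.31  0.5   1.54  0.    1.1   1.27]
tool ang -0.570145151721242 r 0.13329714638214618 off 0.021684185159672423
outer face: angle -0.8746726180683887 y at hinge -0.15365315749161257 1531 at free edge -0.15643177025056668 x range [0.47281785 0.64108996]
```

The door stops firmly: force 9 N and no further motion. Its face angle of −0.9° is parallel to the cupboard at −0.7°. I'll back off gently and retreat.

Call:
{"fn": "step_arm", "kwargs": {
  "motion": [
    [1,[0,-1,0],[0,0,0]],
    [1,[0,-1,0],[0,0,0]],
    [1,[0,-2,0],[0,0,0]],
    [1,[0,-5,0],[0,0,0]],
    [1,[0,-12,0],[0,0,0]],
    [1,[0,-20,0],[0,0,0]],
    [1,[0,-25,0],[0,0,0]],
    [1,[0,-30,-10],[0,0,0]],
    [1,[0,-35,-20],[0,0,0]],
    [1,[0,0,-30],[0,0,0]]
  ]
}}

```text
time_s: 20.88
tcp_pos: [0.5901, -0.0024, 0.1944]
orientation: [1.0, -0.003, -0.002, -0.001]
force: [0.7, 0.3, 0.3]
gripper_width: 0.006
grasp_force: 0.0
```

Call:
{"fn": "step_arm", "kwargs": {
  "motion": [
    [1,[0,-35,-35],[0,0,0]],
    [1,[0,-35,-35],[0,0,0]],
    [1,[0,-35,-20],[0,0,0]],
    [1,[0,-20,0],[0,0,0]],
    [1,[0,0,0],[0,0,0]]
  ]
}}

```text
time_s: 21.3
tcp_pos: [0.5929, 0.1102, 0.2759]
orientation: [1.0, -0.003, 0.001, -0.0]
force: [-0.6, 0.7, 0.1]
gripper_width: 0.005
grasp_force: 0.0
```

Run:
```python
from station import *
from h import *
s=sense();print(s["time_s"],s["tcp_pos"],s["force"])
c=read_camera("scene");P=cloud(c);im=c["img"].astype(float)
k=(P[...,2]>.04)&(P[...,2]<.218)&(im[...,0]>im[...,2]+20)&(P[...,0]>.47)&(P[...,0]<.65)&(P[...,1]>-.165)&(P[...,1]<-.11)
Q=P[k];a=Q[abs(Q[:,1]-np.median(Q[:,1]))<.006];f=np.polyfit(a[:,0]-.457,a[:,1],1);print("angle",np.degrees(np.arctan(f[0])),"y hinge",f[1],"free",np.polyval(f,.182),np.percentile(a[:,2],[1,99]),np.percentile(a[:,0],[1,99]))
b=read_camera("top")["img"]
o=np.zeros((570,800,3),np.uint8);o[:570,:440]=cv2.resize(c["img"][90:230,140:248,::-1],(440,570));o[:300,440:]=cv2.resize(b[60:300,100:480,::-1],(360,300) if 0 else (360,227)).copy() if 0 else np.pad(cv2.resize(b[60:300,100:480,::-1],(360,227)),((0,73),(0,0),(0,0)))
cv2.imwrite("pics/end.png",o)
```

```text
21.3 [0.59288066 0.11016298 0.27590689] [-0.56432875  0.7288899   0.0731635 ]
angle -0.4189442153277514 y hinge -0.152848632461865 free -0.15417943215990185 [0.04157695 0.21705591] [0.4726087  0.64013363]
```

View pics/end.png

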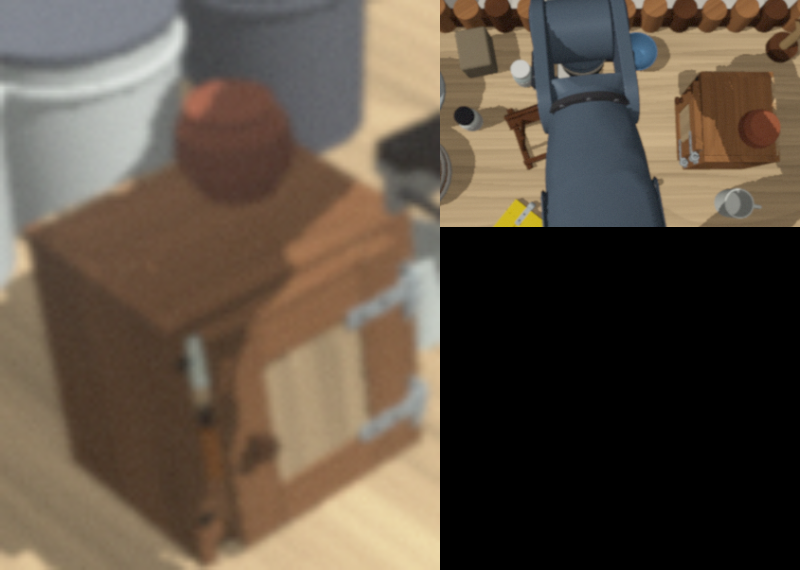

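The picture shows the door hung, with its straps at (380,300) and (395,410), lying flush across the front. Rack, pot, bowl and mug are in place. I'll check the free edge against the predicted closing edge, averaging several frames.

Run:
```python
from station import *
from h import *
res=[]
for i in range(8):
    c=read_camera("scene");P=cloud(c);im=c["img"].astype(float)
    k=(P[...,2]>.04)&(P[...,2]<.218)&(im[...,0]>im[...,2]+20)&(P[...,0]>.47)&(P[...,0]<.635)&(P[...,1]>-.17)&(P[...,1]<-.11)
    Q=P[k];a=Q[abs(Q[:,1]-np.median(Q[:,1]))<.007]
    rail=(a[:,2]>.18)|(a[:,2]<.065)
    f=np.polyfit(a[rail,0]-.457,a[rail,1],1);g=np.polyfit(a[:,0]-.457,a[:,1],1)
    # upright face at far side x .65-.663
    u=P[(P[...,0]>.648)&(P[...,0]<.660)&(P[...,1]>-.19)&(P[...,1]<-.155)&(P[...,2]>.06)&(P[...,2]<.2)]
    res.append([np.degrees(np.arctan(f[0])),np.polyval(f,.182),np.degrees(np.arctan(g[0])),np.polyval(g,.182),np.median(u[:,1]),len(u)])
res=np.array(res);print(res.mean(0).round(4),res.std(0).round(4))
ctr=np.array([.5518,-.2595]);xc=np.array([-.0122,-1]);yc=np.array([1,-.0122])
W=lambda x,y,z:np.r_[ctr+x*xc+y*yc,z]
for n,w in(("free outer",W(-.109,.087,.122)),("free inner",W(-.093,.087,.122)),("upright outer corner",W(-.09,.111,.122))):print(n,w.round(4),proj(c,w).round(1))
for v in range(180,212,3):
    print(v,im[v,183:208].astype(int).sum(1).tolist())
```

```text
[ -0.4703  -0.1532  -0.368   -0.1541  -0.1726 117.25  ] [7.8900e-02 1.0000e-04 3.6900e-02 1.0000e-04 2.0000e-04 2.8174e+00]
free outer [ 0.6401 -0.1516  0.122 ] [196.2 199.6]
free inner [ 0.6399 -0.1676  0.122 ] [192.9 197.1]
upright outer corner [ 0.6639 -0.1709  0.122 ] [185.7 200.3]
180 [145, 143, 181, 275, 363, 391, 378, 295, 213, 191, 198, 227, 243, 232, 221, 246, 274, 285, 288, 290, 290, 318, 360, 409, 428]
183 [186, 186, 202, 251, 330, 391, 407, 353, 253, 195, 192, 217, 221, 212, 242, 267, 279, 294, 292, 291, 298, 341, 397, 439, 445]
186 [197, 176, 187, 218, 271, 317, 332, 313, 268, 206, 203, 204, 203, 192, 203, 248, 283, 296, 301, 292, 294, 317, 369, 413, 444]
189 [183, 187, 181, 197, 214, 244, 246, 228, 207, 195, 175, 188, 195, 185, 211, 243, 275, 285, 291, 294, 301, 308, 346, 410, 445]
192 [192, 175, 186, 185, 177, 165, 141, 134, 149, 166, 177, 183, 191, 180, 201, 237, 278, 300, 283, 297, 287, 289, 320, 372, 437]
195 [182, 178, 183, 172, 171, 173, 173, 180, 179, 195, 202, 195, 189, 191, 207, 253, 286, 300, 289, 284, 280, 294, 296, 341, 407]
198 [180, 182, 193, 173, 180, 177, 195, 199, 210, 223, 194, 199, 193, 214, 233, 269, 277, 241, 194, 192, 190, 200, 213, 220, 265]
201 [177, 187, 181, 181, 176, 187, 177, 195, 214, 217, 209, 206, 203, 225, 257, 255, 223, 200, 189, 179, 177, 200, 198, 205, 274]
204 [186, 175, 181, 177, 178, 175, 191, 200, 197, 223, 217, 202, 194, 214, 231, 229, 214, 195, 199, 222, 254, 279, 288, 285, 318]
207 [174, 182, 181, 180, 181, 187, 188, 197, 212, 224, 221, 212, 216, 210, 251, 267, 274, 286, 292, 289, 306, 303, 306, 302, 311]
210 [169, 184, 178, 174, 191, 181, 180, 203, 205, 227, 232, 225, 208, 203, 206, 259, 292, 300, 295, 303, 300, 309, 304, 308, 293]
```

Call:
{"fn": "step_arm", "kwargs": {
  "motion": [
    [1,[0,25,0],[0,0,0]],
    [1,[0,40,20],[0,0,0]],
    [1,[0,40,30],[0,0,0]],
    [1,[0,40,30],[0,0,0]],
    [1,[0,40,30],[0,0,0]],
    [1,[0,30,25],[0,0,0]],
    [1,[0,20,15],[0,0,0]],
    [1,[0,0,0],[0,0,0]],
    [1,[0,0,0],[0,0,0]]
  ]
}}

```text
time_s: 22.55
tcp_pos: [0.5904, -0.1071, 0.1405]
orientation: [1.0, -0.006, -0.001, -0.0]
force: [-0.1, 0.3, 0.3]
gripper_width: 0.005
grasp_force: 0.0
```

Call:
{"fn": "step_arm", "kwargs": {
  "motion": [
    [1,[0,12,0],[0,0,0]],
    [1,[0,8,0],[0,0,0]],
    [1,[0,4,0],[0,0,0]],
    [1,[0,2,0],[0,0,0]],
    [1,[0,1,0],[0,0,0]],
    [1,[0,1,0],[0,0,0]],
    [1,[0,1,0],[0,0,0]],
    [1,[0,1,0],[0,0,0]],
    [1,[0,0.8,0],[0,0,0]],
    [1,[0,0,0],[0,0,0]]
  ]
}}

```text
time_s: 23.38
tcp_pos: [0.5905, -0.1372, 0.1411]
orientation: [1.0, -0.005, -0.0, 0.0]
force: [0.3, -0.7, 0.1]
gripper_width: 0.003
grasp_force: 0.1
```

```bash
cat > face.py <<'E'
from station import *
from h import *
s=sense();print(s["tcp_pos"],s["force"]);res=[]
for i in range(6):
    c=read_camera("scene");P=cloud(c);im=c["img"].astype(float)
    k=(P[...,2]>.03)&(P[...,2]<.095)&(im[...,0]>im[...,2]+20)&(P[...,0]>.47)&(P[...,0]<.635)&(P[...,1]>-.165)&(P[...,1]<-.14)
    a=P[k];g=np.polyfit(a[:,0]-.457,a[:,1],1);res.append([len(a),np.degrees(np.arctan(g[0])),np.polyval(g,.03),np.polyval(g,.182)])
print(np.mean(res,0).round(4),np.std(res,0).round(4))
E
python3 face.py
```

```text
[ 0.59052911 -0.13723824  0.14105079] [ 0.32184545 -0.65122389  0.14557407]
[ 6.618333e+02 -9.324000e-01 -1.525000e-01 -1.550000e-01] [4.5977e+00 8.1300e-02 1.0000e-04 1.0000e-04]
```

Call:
{"fn": "step_arm", "kwargs": {
  "motion": [
    [1,[0,-0.5,0],[0,0,0]],
    [1,[0,-0.5,0],[0,0,0]],
    [1,[0,-0.5,0],[0,0,0]],
    [1,[0,-0.5,0],[0,0,0]],
    [1,[0,-1,0],[0,0,0]],
    [1,[0,-2,0],[0,0,0]],
    [1,[0,-5,0],[0,0,0]],
    [1,[0,-12,0],[0,0,0]],
    [1,[0,-20,0],[0,0,0]],
    [1,[0,0,0],[0,0,0]]
  ]
}}

```text
time_s: 24.52
tcp_pos: [0.5908, -0.092, 0.141]
orientation: [1.0, -0.004, -0.0, -0.0]
force: [-1.0, -0.4, -1.1]
gripper_width: 0.008
grasp_force: 0.0
```

```bash
python3 face.py
```

```text
[ 0.59082961 -0.09203109  0.14102973] [-0.99792905 -0.36681663 -1.07668982]
[ 6.543333e+02 -4.705000e-01 -1.523000e-01 -1.536000e-01] [7.9722e+00 9.3000e-02 1.0000e-04 2.0000e-04]
```

The free edge moved out about 1.4 mm on withdrawal. I'll press once more and back off very slowly, checking where it comes away.

Call:
{"fn": "step_arm", "kwargs": {
  "motion": [
    [1,[0,20,0],[0,0,0]],
    [1,[0,14,0],[0,0,0]],
    [1,[0,6,0],[0,0,0]],
    [1,[0,2,0],[0,0,0]],
    [1,[0,1,0],[0,0,0]],
    [1,[0,1,0],[0,0,0]],
    [1,[0,1,0],[0,0,0]],
    [1,[0,0.6,0],[0,0,0]],
    [1,[0,0.6,0],[0,0,0]],
    [1,[0,0,0],[0,0,0]]
  ]
}}

```text
time_s: 25.65
tcp_pos: [0.5903, -0.1379, 0.1411]
orientation: [1.0, -0.005, -0.001, -0.002]
force: [-0.5, 19.0, 3.2]
gripper_width: 0.004
grasp_force: 9.7
```

```bash
python3 face.py
```

```text
[ 0.5903254  -0.13789102  0.14105067] [-0.51894316 19.01366193  3.17002874]
[ 6.613333e+02 -1.219300e+00 -1.529000e-01 -1.562000e-01] [3.6818e+00 9.3900e-02 1.0000e-04 2.0000e-04]
```

Call:
{"fn": "step_arm", "kwargs": {
  "motion": [
    [1,[0,-0.2,0],[0,0,0]],
    [1,[0,-0.2,0],[0,0,0]],
    [1,[0,-0.2,0],[0,0,0]],
    [1,[0,-0.2,0],[0,0,0]],
    [1,[0,-0.2,0],[0,0,0]],
    [1,[0,-0.2,0],[0,0,0]],
    [1,[0,-0.2,0],[0,0,0]],
    [1,[0,-0.2,0],[0,0,0]],
    [1,[0,-0.2,0],[0,0,0]],
    [1,[0,-0.2,0],[0,0,0]]
  ]
}}

```text
time_s: 26.78
tcp_pos: [0.5904, -0.1379, 0.141]
orientation: [1.0, -0.005, -0.0, -0.001]
force: [-0.8, 7.0, 0.9]
gripper_width: 0.005
grasp_force: 3.3
```

```bash
python3 face.py
```

```text
[ 0.59035218 -0.13789087  0.14098322] [-0.80282597  6.99252427  0.91606888]
[ 6.591667e+02 -1.192700e+00 -1.530000e-01 -1.561000e-01] [2.4777e+00 6.7900e-02 2.0000e-04 0.0000e+00]
```

Call:
{"fn": "step_arm", "kwargs": {
  "motion": [
    [1,[0,-0.3,0],[0,0,0]],
    [1,[0,-0.3,0],[0,0,0]],
    [1,[0,-0.5,0],[0,0,0]],
    [1,[0,-1,0],[0,0,0]],
    [1,[0,-3,0],[0,0,0]],
    [1,[0,-8,0],[0,0,0]],
    [1,[0,-15,0],[0,0,0]],
    [1,[0,-20,0],[0,0,0]],
    [1,[0,0,0],[0,0,0]],
    [1,[0,0,0],[0,0,0]]
  ]
}}

```text
time_s: 27.92
tcp_pos: [0.591, -0.09, 0.1411]
orientation: [1.0, -0.004, -0.0, 0.0]
force: [0.0, 0.6, -0.5]
gripper_width: 0.002
grasp_force: 0.0
```

```bash
python3 face.py
```

```text
[ 0.59103616 -0.0899611   0.14113704] [ 0.02100583  0.57098252 -0.51803157]
[ 6.578333e+02 -1.112200e+00 -1.528000e-01 -1.558000e-01] [4.3365e+00 8.1900e-02 1.0000e-04 1.0000e-04]
```

With the slow release the door stays against its buffers: free edge at −0.1558, against −0.1561 when pressed. I'll retreat clear and hand in.

Call:
{"fn": "step_arm", "kwargs": {
  "motion": [
    [1,[0,-20,0],[0,0,0]],
    [1,[0,-30,-20],[0,0,0]],
    [1,[0,-30,-30],[0,0,0]],
    [1,[0,-20,-20],[0,0,0]],
    [1,[0,0,0],[0,0,0]],
    [1,[0,0,0],[0,0,0]],
    [1,[0,0,0],[0,0,0]]
  ]
}}

```text
time_s: 28.8
tcp_pos: [0.5916, 0.0075, 0.2095]
orientation: [1.0, -0.005, -0.001, 0.0]
force: [0.4, -0.4, -0.1]
gripper_width: 0.003
grasp_force: 0.0
```

```bash
python3 face.py; python3 -c "
from station import *
print(finish_job())"
```

```text
[0.59161047 0.0074649  0.20954125] [ 0.41884545 -0.37845356 -0.12198142]
[ 6.571667e+02 -1.110400e+00 -1.528000e-01 -1.557000e-01] [6.0942e+00 6.6800e-02 1.0000e-04 2.0000e-04]
the job is handed in; nothing more can be done
None
```

The door is back on both pintle pins, released, swung shut against its buffers, and handed in at about 29 s; the reported TCP was about 36 mm beyond the real fingertips, so the first grip closed on air just above the door, without moving it, before I corrected for it.

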